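# Restock the printer bench's spares station

### The arm

A 6-joint arm with a two-finger parallel gripper is mounted at the origin on the work surface. World frame = base frame: x ahead of the robot, y to its left, z up, the work surface at z = 0. Lengths are in m, angles in rad, forces in N, time in s.
With the tool pointing down it reaches from about 0.375 to 0.9 m from the base axis. Payload 3.1 kg.
Tool frame: the origin (TCP) lies midway between the tips of the shut fingers; the grasp point (between the pads) lies 19 mm behind it (manip.grasp_offset is the distance from the TCP to the grasp point, in m); z points along the fingers, y is the line along which they close (so a half turn about z gives the same grasp; the last joint's range is limited). The gripper opens to 85 mm and grips with 20 to 120 N. Pads are 22 mm wide; open, the fingers measure 114 mm over their backs; the gripper's body (76 mm by 85 mm) begins 54 mm behind the grasp point. The pads swing forward as they close: fully open they stand 13 mm farther back than shut.
Start: joints at [-1.5, 0.527, 1.433, -0, 1.181, -0.178], TCP at [0.155, -0.606, 0.231] pointing down, gripper open.
Joint ranges: [-3.08, 3.08], [-0.75, 2.2], [0.22, 2.44], [-1.43, 4.57], [0, 2.65], [-2.85, 2.85]. Speed limits (rad/s): [2.79, 2.79, 3.14, 3.14, 3.14, 3.14].

### API

Orientations are given as a unit quaternion [x, y, z, w].
In Python, from station import sensors, cams, order, manip gives the robot as it stands.
- The arm moves only by the tool move_arm, never from a script. Its argument "targets" is a list of rows, each an object of numbers: "dx", "dy", "dz": the shift along the world's x, y, z normalised to -1 to 1, where 1 is 25 mm; "rx", "ry", "rz": the turn, a rotation vector about the world's x, y, z normalised to -1 to 1, where 1 is 30 degrees. A call has exactly 10 rows; each row shifts and turns the commanded pose from where the row before left it; what a row does not reach is not made up. A row lasts 1/8 s, in which the tool goes at most 62.5 mm and 10.7 degrees, less where a joint would pass 70% of its speed; a pose out of reach is approached as far as the arm can. A call with a number of a shift or a turn outside -1 to 1 is refused whole. A call with a gripper value outside its range is refused whole. "claw" is the opening in per cent of the stroke, from 0 (shut) to 100 (fully open), set as the call begins (left out, the last holds). The fingers move at their own pace and stop on an object; "newtons" is the grip in N (left out, the last holds). Time passes only in rows, so rows that do not move let the fingers close, or fill a call up. It gives the time, the measured TCP pose, the force, the opening and the grip force at its end, in the units of the state.
- sensors.sense(): the state, without advancing time (a new reading comes with each control period).
- cams.snapshot(name): name is "scene" or "side" or "wrist"; returns the picture (400x640x3 uint8, red, green, blue); there is no depth.
- cams.camera_model(name): a dict with "fx", "fy", "cx", "cy" (pixels), "distortion" ([k1, k2, p1, p2, k3] as OpenCV has them; the pictures are not rectified), "extrinsics" (4x4, takes a point from world to camera coordinates). Camera axes: x right, y down, z forward; pixel columns grow to the right and rows downward; lengths in m; the calibration is good to about 2 mm. A picture is of the moment at which its call begins: read the wrist's pose just before it. camera_model takes no time and is no camera call; for the wrist camera it gives the pose at the moment of the call.
- order.sign_off(): hands the job in; it is judged then, once.
The state is a dict: "t": time; "q": joint angles; "qd": joint speeds; "tau": joint torques, N m; "tcp_pos": TCP position; "tool_rot": TCP orientation; "force": force on the tool from outside, world axes, zero at the start; "ft_torque": the same for the moment, N m; "finger_gap": opening from 0.0 (shut) to 1.0 (fully open); "gripper_force": force on a finger pad.
Only numpy, scipy, OpenCV 4.12 (cv2) and the standard library are available. Lean on these libraries where they do the work, as an engineer would, in place of code of your own. Each camera call takes 0.05 s, during which the arm holds its last target. There are 200 camera calls.

### The job

Restock the spares station: first take every empty tube (orange cap) out of the station's rack and seat it in a free hole of the grey carrier, then seat every full tube (blue cap) from the carrier in the station's rack, each fully down in its hole and never tipped over. Then pick up the yellow cup, pour all six printer feet from it into the station's white bin, and stand the emptied cup upright on the middle of the cork coaster. Leave the mouse, screwdriver and solder reel where they are.

Things in the scene. Friction and masses are not known exactly. Their poses are not given: they have to be found in the camera images.
- station: fixed spares station: a lilac rack block 70 (x) x 180 (y) x 50 mm tall with three square holes in a row along its y axis at x 0, y -55, 0 and +55 mm (each 32 x 32 mm, 40 mm deep with a blind floor 10 mm above the bench, mouth chamfered 2 mm), and joined to it on its +y side a white open parts bin. Origin under the centre of the rack block, on the bench; z up
- bin_floor (a point): centre of the inner floor of the station's white parts bin (station x 0, y +160 mm), 4 mm above the bench; bin 130 x 130 mm outside, walls 4 mm thick, 60 mm tall from the bench; axes as the station's
- carrier: fixed grey carrier rack block 150 (x) x 180 (y) x 50 mm tall with two rows of three square holes; rows run along its y axis, at x -42.5 and +42.5 mm, holes at y -55, 0 and +55 mm (each 32 x 32 mm, 40 mm deep with a blind floor 10 mm above the bench, mouth chamfered 2 mm). The near row (x -42.5) is free at the start. Origin under its centre, on the bench; z up
- full1_mid (a point): centre (half-way up) of a full nozzle tube: clear, brass-coloured contents, BLUE cap; 100 mm tall, body 28 mm diameter, cap 30 mm diameter over the top 24 mm, foot narrowed to 23 mm over the lowest 6 mm; about 90 g; z towards the cap. Starts seated in a hole of the carrier's far row (carrier x +42.5 mm); seated, its centre is 60 mm above the bench and 50 mm of it stands clear, and it may lean a little in the loose hole. May be absent
- full2_mid (a point): centre (half-way up) of a full nozzle tube: clear, brass-coloured contents, BLUE cap; 100 mm tall, body 28 mm diameter, cap 30 mm diameter over the top 24 mm, foot narrowed to 23 mm over the lowest 6 mm; about 90 g; z towards the cap. Starts seated in a hole of the carrier's far row (carrier x +42.5 mm); seated, its centre is 60 mm above the bench and 50 mm of it stands clear, and it may lean a little in the loose hole. May be absent
- full3_mid (a point): centre (half-way up) of a full nozzle tube: clear, brass-coloured contents, BLUE cap; 100 mm tall, body 28 mm diameter, cap 30 mm diameter over the top 24 mm, foot narrowed to 23 mm over the lowest 6 mm; about 90 g; z towards the cap. Starts seated in a hole of the carrier's far row (carrier x +42.5 mm); seated, its centre is 60 mm above the bench and 50 mm of it stands clear, and it may lean a little in the loose hole. May be absent
- empty1_mid (a point): centre (half-way up) of an empty nozzle tube: clear, nothing inside, ORANGE cap; same sizes as the full tubes, about 40 g; z towards the cap. Starts seated in a station hole; seated, its centre is 60 mm above the bench. May be absent
- empty2_mid (a point): centre (half-way up) of an empty nozzle tube: clear, nothing inside, ORANGE cap; same sizes as the full tubes, about 40 g; z towards the cap. Starts seated in a station hole; seated, its centre is 60 mm above the bench. May be absent
- empty3_mid (a point): centre (half-way up) of an empty nozzle tube: clear, nothing inside, ORANGE cap; same sizes as the full tubes, about 40 g; z towards the cap. Starts seated in a station hole; seated, its centre is 60 mm above the bench. May be absent
- cup_mid (a point): centre, half-way up, of the yellow open cup: 75 mm tall, outer diameter 50 mm at the foot widening to 68 mm at the rim (59 mm half-way), wall 3 mm, floor 4 mm; smooth plastic, so that the feet slide out once its wall slopes down by about 25 degrees; about 90 g; stands upright on the bench at the start with the six feet inside; z towards the mouth
- cup_rim (a point): centre of the cup's mouth, 37.5 mm above its centre; same axes
- foot1_mid (a point): centre of a purple printed printer foot, 15 x 15 x 14 mm (z is the 14 mm), 10 g; starts in the cup
- foot2_mid (a point): centre of a purple printed printer foot, 15 x 15 x 14 mm (z is the 14 mm), 10 g; starts in the cup
- foot3_mid (a point): centre of a purple printed printer foot, 15 x 15 x 14 mm (z is the 14 mm), 10 g; starts in the cup
- foot4_mid (a point): centre of a purple printed printer foot, 15 x 15 x 14 mm (z is the 14 mm), 10 g; starts in the cup
- foot5_mid (a point): centre of a purple printed printer foot, 15 x 15 x 14 mm (z is the 14 mm), 10 g; starts in the cup
- foot6_mid (a point): centre of a purple printed printer foot, 15 x 15 x 14 mm (z is the 14 mm), 10 g; starts in the cup
- coaster_top (a point): centre of the top face of a loose round cork coaster lying on the bench, 100 mm diameter, 5 mm thick, 150 g
- mouse: bystander: black computer mouse 110 x 60 x 30 mm, origin at the centre of its underside
- screwdriver: bystander: screwdriver 180 mm long lying along its x axis
- reel: bystander: metal solder reel 52 mm diameter, 44 mm tall, standing upright; origin at the centre of its underside

How it is judged:
On the way, in this order (a step that is already met when the one before it is completed fails the run):
1. every empty (orange) tube is seated in a carrier hole (x of empty1_mid in the frame of carrier between -0.053 and 0.053 m and y of empty1_mid in the frame of carrier between -0.065 and 0.065 m and z of each of empty1_mid, empty2_mid, empty3_mid in the frame of carrier below 0.066 m and angle between each of empty1_mid, empty2_mid, empty3_mid's own z axis and vertical below 0.2 rad and x of empty2_mid in the frame of carrier between -0.053 and 0.053 m and y of empty2_mid in the frame of carrier between -0.065 and 0.065 m and x of empty3_mid in the frame of carrier between -0.053 and 0.053 m and y of empty3_mid in the frame of carrier between -0.065 and 0.065 m), for 0.2 s.
2. every full (blue) tube is seated in a station hole (x of full1_mid in the frame of station between -0.01 and 0.01 m and y of full1_mid in the frame of station between -0.065 and 0.065 m and z of each of full1_mid, full2_mid, full3_mid in the frame of station below 0.066 m and angle between each of full1_mid, full2_mid, full3_mid's own z axis and vertical below 0.2 rad and x of full2_mid in the frame of station between -0.01 and 0.01 m and y of full2_mid in the frame of station between -0.065 and 0.065 m and x of full3_mid in the frame of station between -0.01 and 0.01 m and y of full3_mid in the frame of station between -0.065 and 0.065 m), for 0.2 s.
3. the cup is tipped well over with its mouth above the bin (angle between cup_mid's own z axis and vertical above 1.2 rad and horizontal distance between cup_rim and bin_floor below 0.085 m and height (world z) of cup_rim above 0.03 m), for 0.1 s.
At the end, for the whole second after the job is handed in: Empties seated in carrier holes, fulls in station holes (at most 6 mm short of fully down, lean under 0.2 rad); all six feet in the bin; cup upright (0.12 rad) on the coaster within 30 mm of its middle; all at rest (all of step 1 and all of step 2 and x of foot1_mid in the frame of bin_floor between -0.062 and 0.062 m and y of foot1_mid in the frame of bin_floor between -0.062 and 0.062 m and z of foot1_mid in the frame of bin_floor between -0.005 and 0.056 m and x of foot2_mid in the frame of bin_floor between -0.062 and 0.062 m and y of foot2_mid in the frame of bin_floor between -0.062 and 0.062 m and z of foot2_mid in the frame of bin_floor between -0.005 and 0.056 m and x of foot3_mid in the frame of bin_floor between -0.062 and 0.062 m and y of foot3_mid in the frame of bin_floor between -0.062 and 0.062 m and z of foot3_mid in the frame of bin_floor between -0.005 and 0.056 m and x of foot4_mid in the frame of bin_floor between -0.062 and 0.062 m and y of foot4_mid in the frame of bin_floor between -0.062 and 0.062 m and z of foot4_mid in the frame of bin_floor between -0.005 and 0.056 m and x of foot5_mid in the frame of bin_floor between -0.062 and 0.062 m and y of foot5_mid in the frame of bin_floor between -0.062 and 0.062 m and z of foot5_mid in the frame of bin_floor between -0.005 and 0.056 m and x of foot6_mid in the frame of bin_floor between -0.062 and 0.062 m and y of foot6_mid in the frame of bin_floor between -0.062 and 0.062 m and z of foot6_mid in the frame of bin_floor between -0.005 and 0.056 m and horizontal distance between cup_mid and coaster_top below 0.03 m and angle between cup_mid's own z axis and vertical below 0.12 rad and z of cup_mid in the frame of coaster_top below 0.045 m and linear speed of each of cup, full1, full2, full3, empty1, empty2, empty3, foot1, foot2, foot3, foot4, foot5, foot6 below 0.03 m/s); the robot touches nothing.
It fails at once if a tube is tipped over (more than 0.8 rad) (angle between any of full1_mid, full2_mid, full3_mid, empty1_mid, empty2_mid, empty3_mid's own z axis and vertical above 0.8 rad).
It fails at once if the mouse, screwdriver or reel is moved more than 50 mm (distance of any of mouse, screwdriver, reel from where it was at the start of the episode above 0.05 m).
Of full1, full2, full3 only 2 to 3 are there at a start; the rules pass over those that are not, and their reading is None.
Of empty1, empty2, empty3 only 1 to 2 are there at a start; the rules pass over those that are not, and their reading is None.
At some moment in a run one of coaster may be knocked a few centimetres aside while the robot is not near it.
It also fails if it takes over 200 s, if anything falls off the work surface, if the arm or the gripper's body presses on something with over 40 N, if the wrist force passes 120 N, or if a joint passes its speed limit or range.

## Working session

There is one attempt and no reset: what is moved stays moved. The work goes in short steps, Python scripts to look and compute and a tool call to move; the robot and the scene stay as the last step left them, time stands still between calls to the robot, and variables do not carry over. Pictures are saved under pics/ and viewed, at most 14 in all, crops included, and the job is handed in when it is done.

Besides the shell and the picture viewer there is one more tool, called after "Emit:" as name(argument=value, ...) on one line, values as JSON. move_arm: Moves the arm, as the interface text tells. Scaled input: -1 to 1 covers 25 mm each way for a shift and 30 degrees each way for a turn. Its arguments: {"type":"object","properties":{"targets":{"type":"array"},"claw":{"type":"number"},"newtons":{"type":"number"}},"required":["targets"]}

```bash
ls; mkdir -p pics; cat > h.py <<'E'
import numpy as np, cv2
from station import sensors, cams, order, manip
def snap(n,f=None):
    m=cams.camera_model(n); im=cams.snapshot(n)
    if f: cv2.imwrite(f'pics/{f}.png',im[:,:,::-1])
    return im,m
def ray(m,px):
    K=np.array([[m['fx'],0,m['cx']],[0,m['fy'],m['cy']],[0,0,1]]);E=np.array(m['extrinsics'])
    p=cv2.undistortPoints(np.array(px,float).reshape(-1,1,2),K,np.array(m['distortion'],float))[:,0]
    d=np.c_[p,np.ones(len(p))]@E[:3,:3]; return -E[:3,:3].T@E[:3,3],d
def onz(m,px,z):
    c,d=ray(m,px); return c+d*((z-c[2])/d[:,2])[:,None]
def proj(m,P):
    K=np.array([[m['fx'],0,m['cx']],[0,m['fy'],m['cy']],[0,0,1]]);E=np.array(m['extrinsics'])
    return cv2.projectPoints(np.array(P,float).reshape(-1,1,3),cv2.Rodrigues(E[:3,:3])[0],E[:3,3],K,np.array(m['distortion'],float))[0][:,0]
def blobs(im,lo,hi,amin=30):
    h=cv2.cvtColor(im,cv2.COLOR_RGB2HSV); k=cv2.inRange(h,np.array(lo),np.array(hi))
    n,l,s,c=cv2.connectedComponentsWithStats(k)
    return k,l,[(i,s[i].tolist(),c[i].round(1).tolist()) for i in range(1,n) if s[i,4]>=amin]
E
python3 - <<'E'
from h import *
for n in('scene','side','wrist'):
    im,m=snap(n,n+'0'); c,d=ray(m,[[320,200]]); print(n,m['fx'],c.round(3),d.round(3),m['distortion'])
print(manip.grasp_offset, sensors.sense())
E
```

```text
pics
scene 499.63630654941716 [ 0.986 -0.733  0.968] [[-0.361  0.549 -0.754]] [-0.14312506  0.          0.          0.          0.        ]
side 494.05637797598274 [0.276 0.707 1.013] [[ 0.248 -0.608 -0.754]] [-0.02283144  0.          0.          0.          0.        ]
wrist 310.993546064876 [ 0.233 -0.584  0.374] [[-0.313 -0.074 -0.947]] [-0.05614295  0.          0.          0.          0.        ]
0.0187 {'t': 0.15, 'q': array([-1.49946088e+00,  5.28277222e-01,  1.43361697e+00, -9.45260392e-06,
        1.18140149e+00, -1.78502803e-01]), 'qd': array([ 1.65049191e-04, -2.94879947e-03, -9.80412705e-04, -1.13166644e-03,
       -4.81204049e-05, -1.24158319e-03]), 'tau': array([ 4.13182397e-04, -4.42746484e+01, -1.78275150e+01, -2.51123784e-04,
        5.65359325e-03,  1.66431971e-05]), 'tcp_pos': array([ 0.15451369, -0.6050275 ,  0.23054045]), 'tool_rot': array([ 9.92207163e-01,  1.24596229e-01,  4.12406893e-05, -8.50525070e-04]), 'force': array([ 0.34054592, -0.13074228,  0.77926433]), 'ft_torque': array([ 0.00070918, -0.00427793,  0.0165683 ]), 'gripper_force': 0.0, 'finger_gap': 1.0013127562863486}
```

View pics/scene0.png

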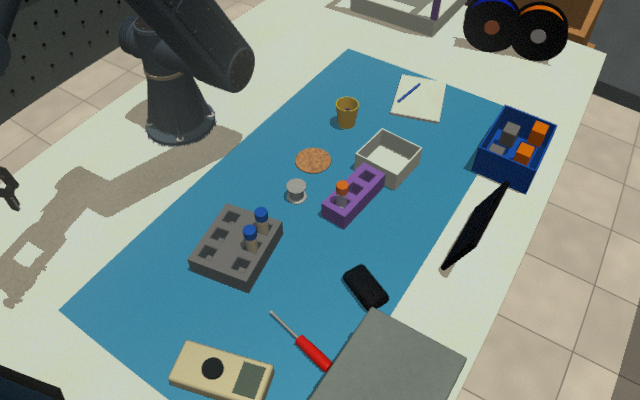

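View pics/side0.png

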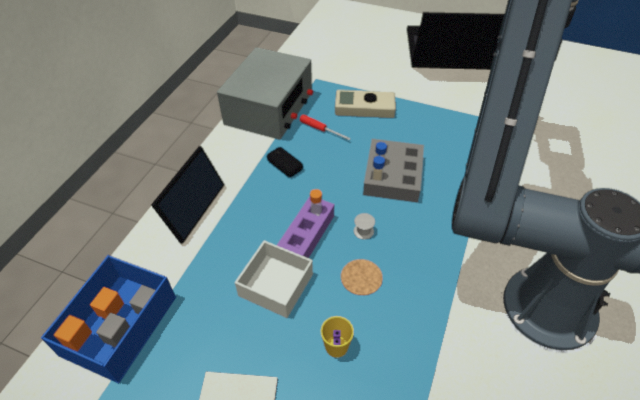

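The scene picture shows blue caps at (262,213) and (250,230) in the grey carrier and one orange cap at (342,187) in the lilac rack, in the hole farthest from the bin. The coaster is at (313,160), the cup at (347,112), the reel at (296,190), the mouse at (365,287) and the screwdriver at (300,340). The side view agrees, with the cup at (337,337) and the coaster at (361,277).

```bash
python3 - <<'E'
from h import *
R={}
for n in('scene','side'):
    im=cv2.imread(f'pics/{n}0.png')[:,:,::-1].copy(); m=cams.camera_model(n)
    print(n)
    for name,lo,hi,z,a in [('blue',(108,150,60),(125,255,255),.10,30),('orange',(3,150,120),(16,255,255),.10,30),('cup',(20,150,80),(30,255,255),.04,150),('coaster',(8,60,100),(18,175,255),.005,300),('lilac',(128,60,50),(150,255,255),.05,300)]:
        k,l,b=blobs(im,lo,hi,a)
        for i,s,c in b:
            p=onz(m,[c],z)[0]
            if .2<p[0]<.9 and abs(p[1])<.7:
                print(name,s,c,p.round(3))
                if name=='lilac':
                    ys,xs=np.where(l==i); v=np.array([im[y,x].max() for y,x in zip(ys,xs)])
                    t=np.percentile(v,[10,50,90]);print(t)
                    P=onz(m,np.c_[xs,ys][v>t[2]*.8],.05)[:,:2].astype(np.float32); print(cv2.minAreaRect(P*1000))
E
```

```text
scene
blue [398, 84, 22, 18, 43] [408.4, 92.4] [0.558 0.382 0.1  ]
blue [472, 105, 85, 89, 2753] [510.8, 150.6] [0.891 0.313 0.1  ]
blue [255, 207, 13, 15, 125] [260.7, 213.3] [ 0.481 -0.208  0.1  ]
blue [243, 225, 13, 15, 141] [249.4, 231.2] [ 0.492 -0.262  0.1  ]
orange [336, 181, 12, 9, 89] [341.7, 184.9] [ 0.588 -0.033  0.1  ]
cup [336, 98, 22, 16, 208] [346.0, 104.2] [0.399 0.301 0.04 ]
coaster [295, 148, 36, 25, 711] [312.6, 160.1] [0.429 0.078 0.005]
lilac [322, 162, 64, 66, 1896] [354.3, 194.6] [ 0.608 -0.004  0.05 ]
[ 75. 113. 161.]
((596.6005249023438, 15.35443115234375), (179.66395568847656, 68.416015625), 86.04647064208984)
side
blue [376, 143, 11, 11, 95] [380.8, 147.9] [ 0.493 -0.262  0.1  ]
blue [374, 156, 11, 13, 106] [378.6, 161.9] [ 0.482 -0.208  0.1  ]
blue [42, 256, 134, 127, 6505] [114.2, 317.5] [0.852 0.42  0.1  ]
orange [311, 190, 10, 13, 112] [315.4, 195.9] [ 0.592 -0.038  0.1  ]
orange [90, 287, 28, 31, 446] [103.0, 301.0] [0.898 0.397 0.1  ]
cup [322, 318, 30, 39, 770] [336.6, 335.4] [0.424 0.262 0.04 ]
coaster [341, 260, 41, 35, 1138] [361.2, 276.9] [0.427 0.084 0.005]
lilac [278, 197, 56, 60, 1653] [306.7, 228.8] [0.589 0.03  0.05 ]
[ 83. 171. 178.]
((595.966064453125, 15.617019653320312), (174.96961975097656, 68.52067565917969), 85.39836883544922)
```

View pics/wrist0.png

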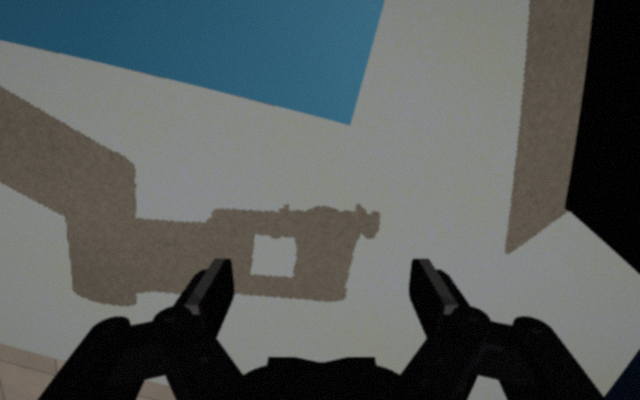

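The wrist view shows only bench and mat.

Estimates so far:
- **Station:** centre about (0.596, 0.0155), yaw about -4.3°.
- **Carrier:** centre about (0.451, -0.2705), yaw about +11.5°.

Next I go above the orange tube.

Emit:
move_arm(targets=[{"dx":0.76,"dy":0.99},{"dx":0.76,"dy":0.99,"rz":0.34},{"dx":0.76,"dy":0.99,"rz":0.34},{"dx":0.76,"dy":0.99,"rz":0.34},{"dx":0.76,"dy":0.99,"rz":0.34},{"dx":0.76,"dy":0.99,"rz":0.34},{"dx":0.76,"dy":0.99,"rz":0.34},{"dx":0.76,"dy":0.99,"rz":0.34},{"dx":0.76,"dy":0.99},{"dx":0.76,"dy":0.99}], claw=60, newtons=30)

```text
schema error: expected keys dx, dy, dz, rx, ry, rz
```

Emit:
move_arm(targets=[{"dx":0.76,"dy":0.98},{"dx":0.76,"dy":0.98},{"dx":0.76,"dy":0.98},{"dx":0.76,"dy":0.98},{"dx":0.76,"dy":0.98},{"dx":0.76,"dy":0.98},{"dx":0.76,"dy":0.98},{"dx":0.76,"dy":0.98},{"dx":0.76,"dy":0.98},{"dx":0.76,"dy":0.98}])

```text
schema error: expected keys dx, dy, dz, rx, ry, rz
```

Emit:
move_arm(targets=[{"dx":0.76,"dy":0.98},{"dx":0.76,"dy":0.98},{"dx":0.76,"dy":0.98,"dz":-0.4},{"dz":-0.8},{},{},{},{},{},{}])

```text
schema error: expected keys dx, dy, dz, rx, ry, rz
```

```bash
cat > look.py <<'E'
from h import *
import sys
from scipy.spatial.transform import Rotation as R
s=sensors.sense(); im,m=snap('wrist',sys.argv[1])
Rm=R.from_quat(s['tool_rot']).as_matrix()
print('t',s['t'],'tcp',s['tcp_pos'].round(4),'yawy',np.degrees(np.arctan2(Rm[1,1],Rm[0,1])).round(1),'z',Rm[:,2].round(3),'gap',round(s['finger_gap'],2),'q',s['q'].round(2))
for name,lo,hi in [('blue',(108,150,60),(125,255,255)),('orange',(3,150,100),(16,255,255))]:
    for i,b,c in blobs(im,lo,hi,150)[2]: print(name,b,c,onz(m,[c],.11)[0].round(4))
E
python3 look.py w1
```

```text
t 0.15 tcp [ 0.1545 -0.605   0.2305] yawy -75.7 z [-0.     0.002 -1.   ] gap 1.0 q [-1.5   0.53  1.43 -0.    1.18 -0.18]
```

View pics/w1.png

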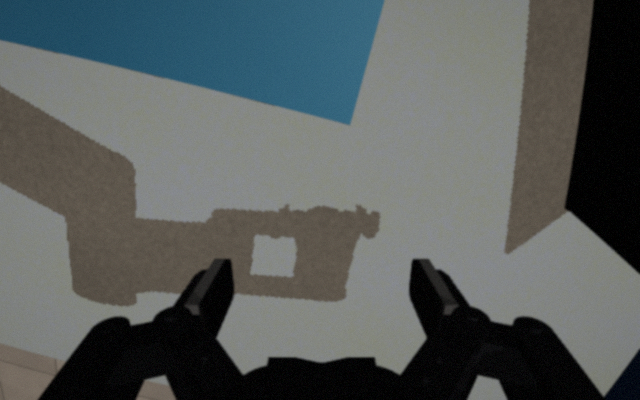

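The moves were refused because every row needs all six keys, so the arm has not moved and the picture is the same as before. I'll resend the moves with complete rows.

Emit:
move_arm(targets=[{"dx":0.76,"dy":0.99,"dz":0,"rx":0,"ry":0,"rz":0},{"dx":0.76,"dy":0.99,"dz":0,"rx":0,"ry":0,"rz":0.34},{"dx":0.76,"dy":0.99,"dz":0,"rx":0,"ry":0,"rz":0.34},{"dx":0.76,"dy":0.99,"dz":0,"rx":0,"ry":0,"rz":0.34},{"dx":0.76,"dy":0.99,"dz":0,"rx":0,"ry":0,"rz":0.34},{"dx":0.76,"dy":0.99,"dz":0,"rx":0,"ry":0,"rz":0.34},{"dx":0.76,"dy":0.99,"dz":0,"rx":0,"ry":0,"rz":0.34},{"dx":0.76,"dy":0.99,"dz":0,"rx":0,"ry":0,"rz":0.34},{"dx":0.76,"dy":0.99,"dz":0,"rx":0,"ry":0,"rz":0},{"dx":0.76,"dy":0.99,"dz":0,"rx":0,"ry":0,"rz":0}], claw=60, newtons=30)

```text
t: 1.45
tcp_pos: [0.3451, -0.3572, 0.2313]
tool_rot: [0.733, 0.68, 0.0, -0.0]
force: [-0.2, 0.1, -0.2]
finger_gap: 0.6
gripper_force: 0.0
```

Emit:
move_arm(targets=[{"dx":0.76,"dy":0.98,"dz":0,"rx":0,"ry":0,"rz":0},{"dx":0.76,"dy":0.98,"dz":0,"rx":0,"ry":0,"rz":0},{"dx":0.76,"dy":0.98,"dz":0,"rx":0,"ry":0,"rz":0},{"dx":0.76,"dy":0.98,"dz":0,"rx":0,"ry":0,"rz":0},{"dx":0.76,"dy":0.98,"dz":0,"rx":0,"ry":0,"rz":0},{"dx":0.76,"dy":0.98,"dz":0,"rx":0,"ry":0,"rz":0},{"dx":0.76,"dy":0.98,"dz":0,"rx":0,"ry":0,"rz":0},{"dx":0.76,"dy":0.98,"dz":0,"rx":0,"ry":0,"rz":0},{"dx":0.76,"dy":0.98,"dz":0,"rx":0,"ry":0,"rz":0},{"dx":0.76,"dy":0.98,"dz":0,"rx":0,"ry":0,"rz":0}])

```text
t: 2.7
tcp_pos: [0.535, -0.1122, 0.2312]
tool_rot: [0.733, 0.68, -0.0, -0.0]
force: [0.0, 0.0, 0.3]
finger_gap: 0.6
gripper_force: 0.0
```

Emit:
move_arm(targets=[{"dx":0.76,"dy":0.98,"dz":0,"rx":0,"ry":0,"rz":0},{"dx":0.76,"dy":0.98,"dz":0,"rx":0,"ry":0,"rz":0},{"dx":0.76,"dy":0.98,"dz":-0.4,"rx":0,"ry":0,"rz":0},{"dx":0,"dy":0,"dz":-0.8,"rx":0,"ry":0,"rz":0},{"dx":0,"dy":0,"dz":0,"rx":0,"ry":0,"rz":0},{"dx":0,"dy":0,"dz":0,"rx":0,"ry":0,"rz":0},{"dx":0,"dy":0,"dz":0,"rx":0,"ry":0,"rz":0},{"dx":0,"dy":0,"dz":0,"rx":0,"ry":0,"rz":0},{"dx":0,"dy":0,"dz":0,"rx":0,"ry":0,"rz":0},{"dx":0,"dy":0,"dz":0,"rx":0,"ry":0,"rz":0}])

```text
t: 3.95
tcp_pos: [0.5916, -0.0397, 0.2015]
tool_rot: [0.733, 0.68, 0.0, 0.0]
force: [-0.3, 0.6, -0.1]
finger_gap: 0.601
gripper_force: 0.0
```

```bash
python3 look.py w2
```

```text
t 3.95 tcp [ 0.5916 -0.0397  0.2015] yawy -4.3 z [ 0. -0. -1.] gap 0.6 q [-0.26  0.52  1.55 -0.    1.08 -0.18]
orange [303, 183, 35, 35, 967] [320.2, 200.4] [ 0.5902 -0.0367  0.11  ]
```

View pics/w2.png

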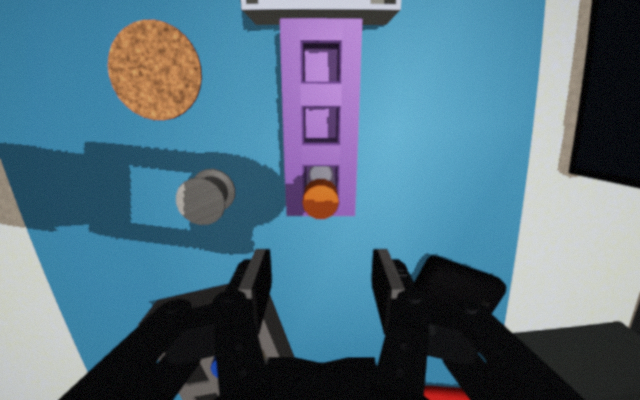

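The wrist view shows the orange cap at (320,200), the free station holes at (321,62) and (320,124), and the coaster at (155,68). The grip line is centred on the rack, so I descend and grip.

```bash
python3 - <<'E'
from h import *
m=cams.camera_model('wrist')
print(onz(m,[[321.5,62],[320.5,124.5],[282,19],[361,19],[288,215],[354,215]],.05).round(4))
print(onz(m,[[155,68]],.005).round(4))
E
```

```text
[[ 0.5993  0.071   0.05  ]
 [ 0.5944  0.0171  0.05  ]
 [ 0.5684  0.108   0.05  ]
 [ 0.6354  0.103   0.05  ]
 [ 0.5546 -0.0702  0.05  ]
 [ 0.6216 -0.0752  0.05  ]]
[[0.4277 0.0847 0.005 ]]
```

Emit:
move_arm(targets=[{"dx":-0.05,"dy":0.06,"dz":-0.9,"rx":0,"ry":0,"rz":0},{"dx":0,"dy":0,"dz":-0.9,"rx":0,"ry":0,"rz":0},{"dx":0,"dy":0,"dz":-0.9,"rx":0,"ry":0,"rz":0},{"dx":0,"dy":0,"dz":-0.9,"rx":0,"ry":0,"rz":0},{"dx":0,"dy":0,"dz":-0.8,"rx":0,"ry":0,"rz":0},{"dx":0,"dy":0,"dz":-0.5,"rx":0,"ry":0,"rz":0},{"dx":0,"dy":0,"dz":-0.3,"rx":0,"ry":0,"rz":0},{"dx":0,"dy":0,"dz":0,"rx":0,"ry":0,"rz":0},{"dx":0,"dy":0,"dz":0,"rx":0,"ry":0,"rz":0},{"dx":0,"dy":0,"dz":0,"rx":0,"ry":0,"rz":0}])

```text
t: 5.25
tcp_pos: [0.5908, -0.0382, 0.072]
tool_rot: [0.733, 0.68, 0.0, 0.001]
force: [-0.1, 0.3, 0.4]
finger_gap: 0.602
gripper_force: 0.0
```

Emit:
move_arm(targets=[{"dx":0,"dy":0,"dz":0,"rx":0,"ry":0,"rz":0},{"dx":0,"dy":0,"dz":0,"rx":0,"ry":0,"rz":0},{"dx":0,"dy":0,"dz":0,"rx":0,"ry":0,"rz":0},{"dx":0,"dy":0,"dz":0,"rx":0,"ry":0,"rz":0},{"dx":0,"dy":0,"dz":0,"rx":0,"ry":0,"rz":0},{"dx":0,"dy":0,"dz":0,"rx":0,"ry":0,"rz":0},{"dx":0,"dy":0,"dz":0,"rx":0,"ry":0,"rz":0},{"dx":0,"dy":0,"dz":0,"rx":0,"ry":0,"rz":0},{"dx":0,"dy":0,"dz":0.2,"rx":0,"ry":0,"rz":0},{"dx":0,"dy":0,"dz":0.4,"rx":0,"ry":0,"rz":0}], claw=0, newtons=30)

```text
t: 6.5
tcp_pos: [0.5895, -0.0379, 0.0859]
tool_rot: [0.733, 0.68, -0.001, -0.001]
force: [0.1, -0.0, -1.2]
finger_gap: 0.344
gripper_force: 29.6
```

Emit:
move_arm(targets=[{"dx":0,"dy":0,"dz":0.92,"rx":0,"ry":0,"rz":0},{"dx":0,"dy":0,"dz":0.92,"rx":0,"ry":0,"rz":0},{"dx":0,"dy":0,"dz":0.92,"rx":0,"ry":0,"rz":0},{"dx":0,"dy":0,"dz":0.92,"rx":0,"ry":0,"rz":0},{"dx":0,"dy":0,"dz":0.92,"rx":0,"ry":0,"rz":0},{"dx":-0.4,"dy":-0.9,"dz":0,"rx":0,"ry":0,"rz":0.11},{"dx":-0.4,"dy":-0.9,"dz":0,"rx":0,"ry":0,"rz":0.11},{"dx":-0.4,"dy":-0.9,"dz":0,"rx":0,"ry":0,"rz":0.11},{"dx":-0.4,"dy":-0.9,"dz":0,"rx":0,"ry":0,"rz":0.1},{"dx":-0.4,"dy":-0.9,"dz":0,"rx":0,"ry":0,"rz":0.1}])

```text
t: 7.75
tcp_pos: [0.5397, -0.1512, 0.2016]
tool_rot: [0.631, 0.776, -0.0, 0.0]
force: [0.2, -1.1, 1.3]
finger_gap: 0.343
gripper_force: 29.7
```

Emit:
move_arm(targets=[{"dx":-0.5,"dy":-0.94,"dz":0,"rx":0,"ry":0,"rz":0},{"dx":-0.5,"dy":-0.94,"dz":0,"rx":0,"ry":0,"rz":0},{"dx":-0.5,"dy":-0.94,"dz":0,"rx":0,"ry":0,"rz":0},{"dx":-0.5,"dy":-0.94,"dz":0,"rx":0,"ry":0,"rz":0},{"dx":-0.5,"dy":-0.94,"dz":0,"rx":0,"ry":0,"rz":0},{"dx":-0.5,"dy":-0.94,"dz":0,"rx":0,"ry":0,"rz":0},{"dx":-0.5,"dy":-0.94,"dz":0,"rx":0,"ry":0,"rz":0},{"dx":-0.5,"dy":-0.94,"dz":0,"rx":0,"ry":0,"rz":0},{"dx":-0.4,"dy":-0.9,"dz":0,"rx":0,"ry":0,"rz":0},{"dx":0,"dy":0,"dz":0,"rx":0,"ry":0,"rz":0}])

```text
t: 9.0
tcp_pos: [0.4298, -0.3625, 0.2016]
tool_rot: [0.633, 0.774, -0.0, 0.0]
force: [0.5, 1.0, -0.8]
finger_gap: 0.343
gripper_force: 29.7
```

```bash
python3 look.py w3
```

```text
t 9.0 tcp [ 0.4298 -0.3625  0.2016] yawy 11.5 z [ 0.    -0.001 -1.   ] gap 0.34 q [-0.9   0.48  1.62 -0.    1.04 -1.1 ]
blue [419, 0, 43, 32, 1099] [439.3, 13.2] [ 0.4807 -0.212   0.11  ]
blue [412, 71, 40, 41, 1297] [431.1, 91.1] [ 0.4899 -0.2622  0.11  ]
orange [286, 280, 71, 57, 3153] [320.9, 308.0] [ 0.449  -0.4611  0.11  ]
```

View pics/w3.png

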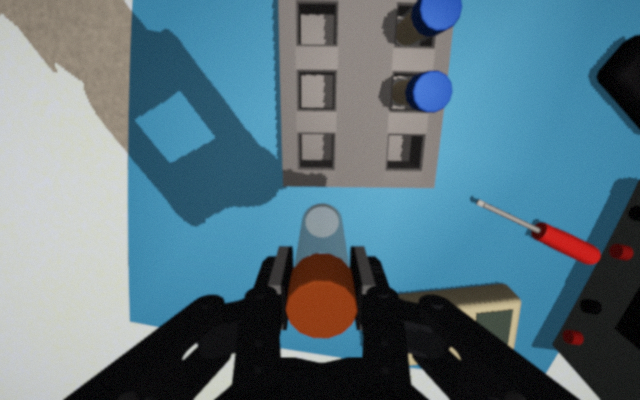

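The wrist view shows the carrier's near-row holes at (317,23), (317,91) and (317,150), the free far-row hole at (405,152), and the blue caps at (439,13) and (431,91). The tube hangs straight in the grip.

```bash
python3 - <<'E'
from h import *
m=cams.camera_model('wrist')
P=onz(m,[[317,24],[317,91.5],[317,150],[405,151.5],[283,187],[434,187]],.05); print(P.round(4))
print(np.degrees(np.arctan2(*(P[0]-P[2])[1::-1]))-90, np.degrees(np.arctan2(*(P[5]-P[4])[1::-1])))
print(sensors.sense()['tcp_pos'])
E
```

```text
[[ 0.3977 -0.2231  0.05  ]
 [ 0.4086 -0.2775  0.05  ]
 [ 0.419  -0.3295  0.05  ]
 [ 0.5016 -0.3139  0.05  ]
 [ 0.3932 -0.3721  0.05  ]
 [ 0.54   -0.342   0.05  ]]
11.313598583698806 11.561306507173681
[ 0.42997406 -0.36116081  0.20142402]
```

Emit:
move_arm(targets=[{"dx":-0.23,"dy":0.6,"dz":0,"rx":0,"ry":0,"rz":0},{"dx":-0.23,"dy":0.6,"dz":0,"rx":0,"ry":0,"rz":0},{"dx":0,"dy":0,"dz":0,"rx":0,"ry":0,"rz":0},{"dx":0,"dy":0,"dz":-0.8,"rx":0,"ry":0,"rz":0},{"dx":0,"dy":0,"dz":-0.8,"rx":0,"ry":0,"rz":0},{"dx":0,"dy":0,"dz":-0.8,"rx":0,"ry":0,"rz":0},{"dx":0,"dy":0,"dz":-0.8,"rx":0,"ry":0,"rz":0},{"dx":0,"dy":0,"dz":-0.4,"rx":0,"ry":0,"rz":0},{"dx":0,"dy":0,"dz":-0.4,"rx":0,"ry":0,"rz":0},{"dx":0,"dy":0,"dz":0,"rx":0,"ry":0,"rz":0}])

```text
t: 10.3
tcp_pos: [0.4187, -0.3309, 0.1009]
tool_rot: [0.632, 0.775, 0.0, -0.0]
force: [-0.9, -0.1, -0.6]
finger_gap: 0.338
gripper_force: 29.7
```

```bash
python3 look.py w4
```

```text
t 10.3 tcp [ 0.4187 -0.3309  0.1009] yawy 11.6 z [-0.001  0.001 -1.   ] gap 0.34 q [-0.88  0.6   1.77 -0.    0.77 -1.08]
blue [493, 0, 75, 74, 4181] [531.9, 35.0] [ 0.4796 -0.2087  0.11  ]
blue [466, 132, 75, 67, 3578] [505.1, 163.8] [ 0.4878 -0.261   0.11  ]
orange [286, 254, 71, 83, 3761] [320.3, 302.5] [ 0.4215 -0.349   0.11  ]
```

View pics/w4.png

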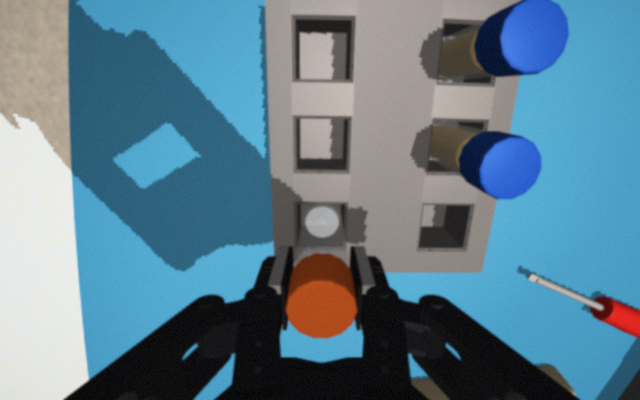

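The tube's foot is in the hole, with the foot at (322,222) inside the mouth. I lower it, release, lift and go above the middle blue tube.

Emit:
move_arm(targets=[{"dx":0,"dy":0,"dz":-0.5,"rx":0,"ry":0,"rz":0},{"dx":0,"dy":0,"dz":-0.4,"rx":0,"ry":0,"rz":0},{"dx":0,"dy":0,"dz":-0.28,"rx":0,"ry":0,"rz":0},{"dx":0,"dy":0,"dz":0,"rx":0,"ry":0,"rz":0},{"dx":0,"dy":0,"dz":0,"rx":0,"ry":0,"rz":0},{"dx":0,"dy":0,"dz":0,"rx":0,"ry":0,"rz":0},{"dx":0,"dy":0,"dz":0,"rx":0,"ry":0,"rz":0},{"dx":0,"dy":0,"dz":0,"rx":0,"ry":0,"rz":0},{"dx":0,"dy":0,"dz":0,"rx":0,"ry":0,"rz":0},{"dx":0,"dy":0,"dz":0,"rx":0,"ry":0,"rz":0}])

```text
t: 11.6
tcp_pos: [0.4188, -0.3311, 0.0718]
tool_rot: [0.632, 0.775, -0.0, 0.0]
force: [-0.3, 0.6, -0.6]
finger_gap: 0.342
gripper_force: 29.6
```

Emit:
move_arm(targets=[{"dx":0,"dy":0,"dz":0,"rx":0,"ry":0,"rz":0},{"dx":0,"dy":0,"dz":0,"rx":0,"ry":0,"rz":0},{"dx":0,"dy":0,"dz":0,"rx":0,"ry":0,"rz":0},{"dx":0,"dy":0,"dz":0,"rx":0,"ry":0,"rz":0},{"dx":0,"dy":0,"dz":0.8,"rx":0,"ry":0,"rz":0},{"dx":0,"dy":0,"dz":0.9,"rx":0,"ry":0,"rz":0},{"dx":0,"dy":0,"dz":0.9,"rx":0,"ry":0,"rz":0},{"dx":0.9,"dy":0.9,"dz":0.2,"rx":0,"ry":0,"rz":0},{"dx":1,"dy":1,"dz":0,"rx":0,"ry":0,"rz":0},{"dx":0.9,"dy":0.9,"dz":0,"rx":0,"ry":0,"rz":0}], claw=60)

```text
t: 12.85
tcp_pos: [0.4894, -0.2604, 0.142]
tool_rot: [0.632, 0.775, 0.0, 0.0]
force: [0.3, -0.3, 0.7]
finger_gap: 0.593
gripper_force: 0.0
```

```bash
python3 look.py w5
```

```text
t 12.85 tcp [ 0.4894 -0.2604  0.142 ] yawy 11.6 z [ 0. -0. -1.] gap 0.59 q [-0.69  0.56  1.7   0.    0.89 -0.89]
blue [304, 122, 48, 50, 1890] [328.3, 146.3] [ 0.4818 -0.2054  0.11  ]
blue [307, 207, 41, 50, 1613] [327.0, 231.5] [ 0.4919 -0.2568  0.11  ]
orange [186, 287, 33, 21, 462] [201.3, 296.2] [ 0.4189 -0.3208  0.11  ]
```

Emit:
move_arm(targets=[{"dx":0.06,"dy":0.05,"dz":-0.8,"rx":0,"ry":0,"rz":0},{"dx":0,"dy":0,"dz":-0.8,"rx":0,"ry":0,"rz":0},{"dx":0,"dy":0,"dz":-0.7,"rx":0,"ry":0,"rz":0},{"dx":0,"dy":0,"dz":-0.4,"rx":0,"ry":0,"rz":0},{"dx":0,"dy":0,"dz":-0.14,"rx":0,"ry":0,"rz":0},{"dx":0,"dy":0,"dz":0,"rx":0,"ry":0,"rz":0},{"dx":0,"dy":0,"dz":0,"rx":0,"ry":0,"rz":0},{"dx":0,"dy":0,"dz":0,"rx":0,"ry":0,"rz":0},{"dx":0,"dy":0,"dz":0,"rx":0,"ry":0,"rz":0},{"dx":0,"dy":0,"dz":0,"rx":0,"ry":0,"rz":0}])

```text
t: 14.15
tcp_pos: [0.4903, -0.2598, 0.071]
tool_rot: [0.632, 0.775, -0.0, 0.0]
force: [0.1, -1.2, -0.2]
finger_gap: 0.602
gripper_force: 0.0
```

Emit:
move_arm(targets=[{"dx":0,"dy":0,"dz":0,"rx":0,"ry":0,"rz":0},{"dx":0,"dy":0,"dz":0,"rx":0,"ry":0,"rz":0},{"dx":0,"dy":0,"dz":0,"rx":0,"ry":0,"rz":0},{"dx":0,"dy":0,"dz":0,"rx":0,"ry":0,"rz":0},{"dx":0,"dy":0,"dz":0,"rx":0,"ry":0,"rz":0},{"dx":0,"dy":0,"dz":0,"rx":0,"ry":0,"rz":0},{"dx":0,"dy":0,"dz":0,"rx":0,"ry":0,"rz":0},{"dx":0,"dy":0,"dz":0,"rx":0,"ry":0,"rz":0},{"dx":0,"dy":0,"dz":0.2,"rx":0,"ry":0,"rz":0},{"dx":0,"dy":0,"dz":0.8,"rx":0,"ry":0,"rz":0}], claw=0, newtons=40)

```text
t: 15.4
tcp_pos: [0.4891, -0.2589, 0.0947]
tool_rot: [0.632, 0.775, 0.0, -0.002]
force: [0.9, -0.7, -1.1]
finger_gap: 0.337
gripper_force: 39.5
```

Emit:
move_arm(targets=[{"dx":0,"dy":0,"dz":1,"rx":0,"ry":0,"rz":0},{"dx":0,"dy":0,"dz":1,"rx":0,"ry":0,"rz":0},{"dx":0,"dy":0,"dz":1,"rx":0,"ry":0,"rz":0},{"dx":0,"dy":0,"dz":1,"rx":0,"ry":0,"rz":0},{"dx":0.4,"dy":0.9,"dz":0,"rx":0,"ry":0,"rz":-0.1},{"dx":0.4,"dy":0.9,"dz":0,"rx":0,"ry":0,"rz":-0.1},{"dx":0.4,"dy":0.9,"dz":0,"rx":0,"ry":0,"rz":-0.1},{"dx":0.4,"dy":0.9,"dz":0,"rx":0,"ry":0,"rz":-0.1},{"dx":0.4,"dy":0.9,"dz":0,"rx":0,"ry":0,"rz":-0.1},{"dx":0.4,"dy":0.9,"dz":0,"rx":0,"ry":0,"rz":-0.03}])

```text
t: 16.65
tcp_pos: [0.55, -0.1238, 0.1954]
tool_rot: [0.733, 0.68, -0.0, -0.001]
force: [0.4, -0.9, -1.3]
finger_gap: 0.338
gripper_force: 39.6
```

Emit:
move_arm(targets=[{"dx":0.4,"dy":0.9,"dz":0,"rx":0,"ry":0,"rz":0},{"dx":0.4,"dy":0.9,"dz":0,"rx":0,"ry":0,"rz":0},{"dx":0.4,"dy":0.9,"dz":0,"rx":0,"ry":0,"rz":0},{"dx":0.4,"dy":0.72,"dz":0,"rx":0,"ry":0,"rz":0},{"dx":0.02,"dy":0.02,"dz":0,"rx":0,"ry":0,"rz":0},{"dx":0,"dy":0,"dz":-0.8,"rx":0,"ry":0,"rz":0},{"dx":0,"dy":0,"dz":-0.8,"rx":0,"ry":0,"rz":0},{"dx":0,"dy":0,"dz":-0.8,"rx":0,"ry":0,"rz":0},{"dx":0,"dy":0,"dz":-0.4,"rx":0,"ry":0,"rz":0},{"dx":0,"dy":0,"dz":0,"rx":0,"ry":0,"rz":0}])

```text
t: 17.9
tcp_pos: [0.5902, -0.0393, 0.1252]
tool_rot: [0.733, 0.68, -0.001, -0.001]
force: [-0.1, 0.1, -1.2]
finger_gap: 0.341
gripper_force: 39.6
```

```bash
python3 look.py w6
```

```text
t 17.9 tcp [ 0.5902 -0.0393  0.1252] yawy -4.3 z [-0.002  0.    -1.   ] gap 0.34 q [-0.26  0.62  1.61 -0.    0.91 -0.18]
blue [286, 266, 71, 78, 3405] [320.5, 312.2] [ 0.5857 -0.0831  0.11  ]
```

View pics/w6.png

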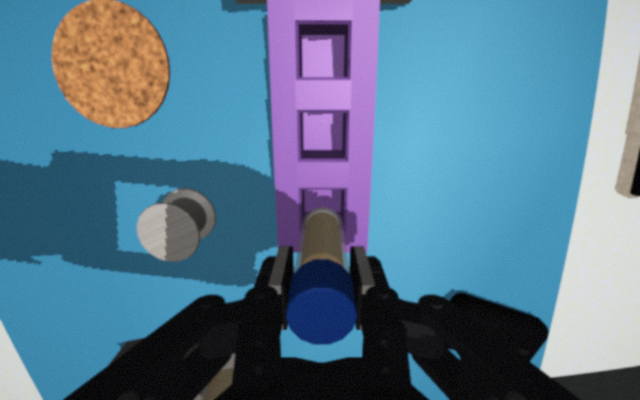

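The blue tube's foot, at (322,222), is over the near station hole, and the rack centre line is at about x=323. I lower it in two stages.

Emit:
move_arm(targets=[{"dx":0.03,"dy":0.02,"dz":-0.4,"rx":0,"ry":0,"rz":0},{"dx":0,"dy":0,"dz":-0.4,"rx":0,"ry":0,"rz":0},{"dx":0,"dy":0,"dz":-0.4,"rx":0,"ry":0,"rz":0},{"dx":0,"dy":0,"dz":-0.4,"rx":0,"ry":0,"rz":0},{"dx":0,"dy":0,"dz":-0.3,"rx":0,"ry":0,"rz":0},{"dx":0,"dy":0,"dz":-0.25,"rx":0,"ry":0,"rz":0},{"dx":0,"dy":0,"dz":0,"rx":0,"ry":0,"rz":0},{"dx":0,"dy":0,"dz":0,"rx":0,"ry":0,"rz":0},{"dx":0,"dy":0,"dz":0,"rx":0,"ry":0,"rz":0},{"dx":0,"dy":0,"dz":0,"rx":0,"ry":0,"rz":0}])

```text
t: 19.2
tcp_pos: [0.5913, -0.0382, 0.0721]
tool_rot: [0.733, 0.68, -0.0, -0.0]
force: [0.6, 0.9, -3.1]
finger_gap: 0.338
gripper_force: 41.1
```

Emit:
move_arm(targets=[{"dx":0,"dy":0,"dz":0,"rx":0,"ry":0,"rz":0},{"dx":0,"dy":0,"dz":0,"rx":0,"ry":0,"rz":0},{"dx":0,"dy":0,"dz":0,"rx":0,"ry":0,"rz":0},{"dx":0,"dy":0,"dz":0,"rx":0,"ry":0,"rz":0},{"dx":0,"dy":0,"dz":0.8,"rx":0,"ry":0,"rz":0},{"dx":0,"dy":0,"dz":0.9,"rx":0,"ry":0,"rz":0},{"dx":0,"dy":0,"dz":0.9,"rx":0,"ry":0,"rz":0},{"dx":0,"dy":0,"dz":0.5,"rx":0,"ry":0,"rz":0},{"dx":0,"dy":0,"dz":0,"rx":0,"ry":0,"rz":0},{"dx":0,"dy":0,"dz":0,"rx":0,"ry":0,"rz":0}], claw=60)

```text
t: 20.45
tcp_pos: [0.5909, -0.0382, 0.1488]
tool_rot: [0.733, 0.68, -0.0, -0.001]
force: [0.2, -0.3, -0.7]
finger_gap: 0.599
gripper_force: 0.0
```

Emit:
move_arm(targets=[{"dx":-0.56,"dy":-0.84,"dz":0,"rx":0,"ry":0,"rz":0.1},{"dx":-0.55,"dy":-0.84,"dz":0,"rx":0,"ry":0,"rz":0.1},{"dx":-0.55,"dy":-0.84,"dz":0,"rx":0,"ry":0,"rz":0.1},{"dx":-0.55,"dy":-0.84,"dz":0,"rx":0,"ry":0,"rz":0.1},{"dx":-0.55,"dy":-0.84,"dz":0,"rx":0,"ry":0,"rz":0.1},{"dx":-0.55,"dy":-0.84,"dz":0,"rx":0,"ry":0,"rz":0.03},{"dx":-0.55,"dy":-0.84,"dz":0,"rx":0,"ry":0,"rz":0},{"dx":-0.52,"dy":-0.84,"dz":0,"rx":0,"ry":0,"rz":0},{"dx":0,"dy":0,"dz":0,"rx":0,"ry":0,"rz":0},{"dx":0,"dy":0,"dz":0,"rx":0,"ry":0,"rz":0}])

```text
t: 21.7
tcp_pos: [0.4819, -0.2058, 0.149]
tool_rot: [0.632, 0.775, 0.0, -0.001]
force: [-0.5, 0.6, -0.2]
finger_gap: 0.603
gripper_force: 0.0
```

```bash
python3 look.py w7
```

```text
t 21.7 tcp [ 0.4819 -0.2058  0.149 ] yawy 11.6 z [-0.001  0.001 -1.   ] gap 0.6 q [-0.62  0.51  1.76  0.    0.87 -0.82]
blue [558, 0, 46, 21, 668] [579.2, 7.7] [ 0.5923 -0.049   0.11  ]
blue [298, 204, 43, 50, 1667] [319.1, 229.8] [ 0.4799 -0.2051  0.11  ]
orange [196, 356, 22, 19, 315] [208.0, 365.4] [ 0.4184 -0.3355  0.11  ]
```

Emit:
move_arm(targets=[{"dx":-0.05,"dy":0.02,"dz":-0.8,"rx":0,"ry":0,"rz":0},{"dx":0,"dy":0,"dz":-0.8,"rx":0,"ry":0,"rz":0},{"dx":0,"dy":0,"dz":-0.8,"rx":0,"ry":0,"rz":0},{"dx":0,"dy":0,"dz":-0.5,"rx":0,"ry":0,"rz":0},{"dx":0,"dy":0,"dz":-0.22,"rx":0,"ry":0,"rz":0},{"dx":0,"dy":0,"dz":0,"rx":0,"ry":0,"rz":0},{"dx":0,"dy":0,"dz":0,"rx":0,"ry":0,"rz":0},{"dx":0,"dy":0,"dz":0,"rx":0,"ry":0,"rz":0},{"dx":0,"dy":0,"dz":0,"rx":0,"ry":0,"rz":0},{"dx":0,"dy":0,"dz":0,"rx":0,"ry":0,"rz":0}])

```text
t: 23.0
tcp_pos: [0.4808, -0.2059, 0.0717]
tool_rot: [0.632, 0.775, 0.0, 0.0]
force: [-0.2, 0.2, -0.3]
finger_gap: 0.601
gripper_force: 0.0
```

Emit:
move_arm(targets=[{"dx":0,"dy":0,"dz":0,"rx":0,"ry":0,"rz":0},{"dx":0,"dy":0,"dz":0,"rx":0,"ry":0,"rz":0},{"dx":0,"dy":0,"dz":0,"rx":0,"ry":0,"rz":0},{"dx":0,"dy":0,"dz":0,"rx":0,"ry":0,"rz":0},{"dx":0,"dy":0,"dz":0,"rx":0,"ry":0,"rz":0},{"dx":0,"dy":0,"dz":0,"rx":0,"ry":0,"rz":0},{"dx":0,"dy":0,"dz":0,"rx":0,"ry":0,"rz":0},{"dx":0,"dy":0,"dz":0,"rx":0,"ry":0,"rz":0},{"dx":0,"dy":0,"dz":0.2,"rx":0,"ry":0,"rz":0},{"dx":0,"dy":0,"dz":0.8,"rx":0,"ry":0,"rz":0}], claw=0)

```text
t: 24.25
tcp_pos: [0.4798, -0.2051, 0.0956]
tool_rot: [0.632, 0.775, -0.0, -0.002]
force: [1.4, -0.1, 0.0]
finger_gap: 0.338
gripper_force: 39.5
```

Emit:
move_arm(targets=[{"dx":0,"dy":0,"dz":1,"rx":0,"ry":0,"rz":0},{"dx":0,"dy":0,"dz":1,"rx":0,"ry":0,"rz":0},{"dx":0,"dy":0,"dz":1,"rx":0,"ry":0,"rz":0},{"dx":0,"dy":0,"dz":1,"rx":0,"ry":0,"rz":0},{"dx":0.46,"dy":0.9,"dz":0,"rx":0,"ry":0,"rz":-0.1},{"dx":0.46,"dy":0.9,"dz":0,"rx":0,"ry":0,"rz":-0.1},{"dx":0.46,"dy":0.9,"dz":0,"rx":0,"ry":0,"rz":-0.1},{"dx":0.46,"dy":0.9,"dz":0,"rx":0,"ry":0,"rz":-0.1},{"dx":0.46,"dy":0.9,"dz":0,"rx":0,"ry":0,"rz":-0.1},{"dx":0.46,"dy":0.9,"dz":0,"rx":0,"ry":0,"rz":-0.03}])

```text
t: 25.5
tcp_pos: [0.5498, -0.0698, 0.1961]
tool_rot: [0.733, 0.68, -0.0, -0.0]
force: [1.2, -0.5, -0.4]
finger_gap: 0.343
gripper_force: 39.5
```

Emit:
move_arm(targets=[{"dx":0.46,"dy":0.9,"dz":0,"rx":0,"ry":0,"rz":0},{"dx":0.46,"dy":0.9,"dz":0,"rx":0,"ry":0,"rz":0},{"dx":0.46,"dy":0.9,"dz":0,"rx":0,"ry":0,"rz":0},{"dx":0.44,"dy":0.76,"dz":0,"rx":0,"ry":0,"rz":0},{"dx":0.02,"dy":0.02,"dz":0,"rx":0,"ry":0,"rz":0},{"dx":0,"dy":0,"dz":-0.8,"rx":0,"ry":0,"rz":0},{"dx":0,"dy":0,"dz":-0.8,"rx":0,"ry":0,"rz":0},{"dx":0,"dy":0,"dz":-0.8,"rx":0,"ry":0,"rz":0},{"dx":0,"dy":0,"dz":-0.4,"rx":0,"ry":0,"rz":0},{"dx":0,"dy":0,"dz":0,"rx":0,"ry":0,"rz":0}])

```text
t: 26.75
tcp_pos: [0.5952, 0.0158, 0.1259]
tool_rot: [0.733, 0.68, -0.001, -0.001]
force: [-0.3, 0.4, 0.0]
finger_gap: 0.341
gripper_force: 39.5
```

```bash
python3 look.py w8; python3 - <<'E'
from h import *
m=cams.camera_model('wrist'); 
t=np.radians(-4.3);c=np.array([.595,.0165]);ex=np.array([np.cos(t),np.sin(t)]);ey=np.array([-ex[1],ex[0]])
for y in(-.055,0,.055): print(y,(c+ey*y).round(4),proj(m,[*(c+ey*y),.05]).round(0))
E
```

```text
t 26.75 tcp [0.5952 0.0158 0.1259] yawy -4.3 z [-0.002  0.    -1.   ] gap 0.34 q [-0.16  0.62  1.6  -0.    0.92 -0.09]
blue [286, 264, 71, 80, 3489] [320.7, 310.6] [ 0.5909 -0.0275  0.11  ]
orange [96, 159, 74, 28, 441] [128.8, 175.2] [0.4943 0.0663 0.11  ]
-0.055 [ 0.5909 -0.0383] [[321. 273.]]
0 [0.595  0.0165] [[321. 209.]]
0.055 [0.5991 0.0713] [[321. 136.]]
```

View pics/w8.png

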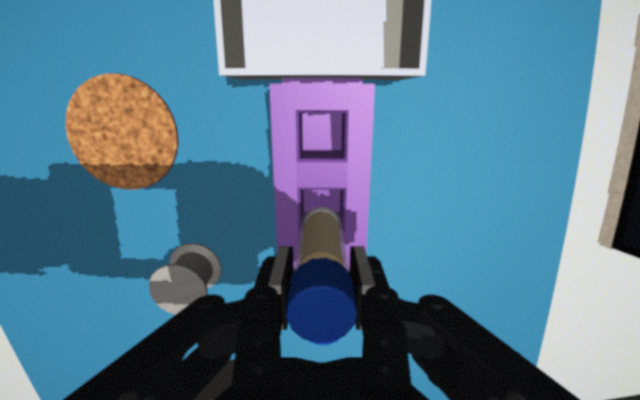

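The middle hole, projected at (321,209), lies right under the tube's foot at (322,222). The bin is ahead at (322,35) and the coaster at (122,130). I lower the tube and release it.

Emit:
move_arm(targets=[{"dx":0.01,"dy":0.02,"dz":-0.4,"rx":0,"ry":0,"rz":0},{"dx":0,"dy":0,"dz":-0.4,"rx":0,"ry":0,"rz":0},{"dx":0,"dy":0,"dz":-0.4,"rx":0,"ry":0,"rz":0},{"dx":0,"dy":0,"dz":-0.4,"rx":0,"ry":0,"rz":0},{"dx":0,"dy":0,"dz":-0.3,"rx":0,"ry":0,"rz":0},{"dx":0,"dy":0,"dz":-0.27,"rx":0,"ry":0,"rz":0},{"dx":0,"dy":0,"dz":0,"rx":0,"ry":0,"rz":0},{"dx":0,"dy":0,"dz":0,"rx":0,"ry":0,"rz":0},{"dx":0,"dy":0,"dz":0,"rx":0,"ry":0,"rz":0},{"dx":0,"dy":0,"dz":0,"rx":0,"ry":0,"rz":0}])

```text
t: 28.05
tcp_pos: [0.596, 0.0167, 0.0723]
tool_rot: [0.733, 0.68, -0.0, -0.0]
force: [-0.4, 1.0, -1.3]
finger_gap: 0.338
gripper_force: 39.5
```

Emit:
move_arm(targets=[{"dx":0,"dy":0,"dz":0,"rx":0,"ry":0,"rz":0},{"dx":0,"dy":0,"dz":0,"rx":0,"ry":0,"rz":0},{"dx":0,"dy":0,"dz":0,"rx":0,"ry":0,"rz":0},{"dx":0,"dy":0,"dz":0,"rx":0,"ry":0,"rz":0},{"dx":0,"dy":0,"dz":0.8,"rx":0,"ry":0,"rz":0},{"dx":0,"dy":0,"dz":0.9,"rx":0,"ry":0,"rz":0},{"dx":0,"dy":0,"dz":0.9,"rx":0,"ry":0,"rz":0},{"dx":0,"dy":0,"dz":0.9,"rx":0,"ry":0,"rz":0},{"dx":0,"dy":0,"dz":0.9,"rx":0,"ry":0,"rz":0},{"dx":0,"dy":0,"dz":0.8,"rx":0,"ry":0,"rz":0}], claw=60)

```text
t: 29.3
tcp_pos: [0.596, 0.0167, 0.2032]
tool_rot: [0.733, 0.68, 0.0, 0.0]
force: [0.3, -0.2, -0.4]
finger_gap: 0.601
gripper_force: 0.0
```

```bash
python3 look.py w9; python3 - <<'E'
from h import *
for n in('scene','side'):
    im,m=snap(n,n+'1')
    for name,lo,hi,z,a in [('blue',(108,150,60),(125,255,255),.1,30),('orange',(3,150,100),(16,255,255),.1,30),('cup',(20,150,80),(30,255,255),.04,150),('coaster',(8,60,100),(18,175,255),.005,200),('purp',(130,80,30),(150,255,255),.03,10)]:
        for i,s,c in blobs(im,lo,hi,a)[2]:
            p=onz(m,[c],z)[0]
            if .2<p[0]<.7 and abs(p[1])<.6: print(n,name,s,c,p.round(3))
E
```

```text
t 29.3 tcp [0.596  0.0167 0.2032] yawy -4.3 z [ 0. -0. -1.] gap 0.6 q [-0.16  0.52  1.54 -0.    1.08 -0.08]
blue [304, 184, 35, 38, 1015] [321.1, 203.4] [0.5952 0.0164 0.11  ]
blue [304, 242, 35, 38, 908] [321.8, 262.3] [ 0.5917 -0.0373  0.11  ]
orange [147, 149, 48, 20, 323] [170.9, 159.4] [0.4811 0.0613 0.11  ]
scene blue [398, 84, 22, 18, 43] [408.5, 92.3] [0.558 0.383 0.1  ]
scene blue [350, 168, 12, 14, 122] [355.1, 174.3] [0.597 0.014 0.1  ]
scene blue [336, 181, 13, 15, 140] [341.8, 187.6] [ 0.593 -0.041  0.1  ]
scene orange [197, 231, 14, 16, 163] [203.9, 238.6] [ 0.421 -0.332  0.1  ]
scene coaster [295, 148, 36, 25, 692] [312.8, 159.8] [0.428 0.08  0.005]
scene purp [322, 163, 63, 65, 1529] [354.9, 196.6] [0.604 0.007 0.03 ]
scene purp [345, 178, 4, 6, 15] [347.1, 180.2] [0.559 0.045 0.03 ]
side blue [310, 190, 11, 12, 101] [315.4, 195.6] [ 0.593 -0.039  0.1  ]
side blue [300, 205, 11, 13, 113] [305.5, 210.9] [0.596 0.016 0.1  ]
side orange [409, 133, 10, 12, 90] [413.2, 138.8] [ 0.42  -0.329  0.1  ]
side cup [322, 317, 30, 40, 768] [336.6, 335.4] [0.424 0.262 0.04 ]
side coaster [341, 260, 41, 35, 1141] [361.2, 276.9] [0.427 0.084 0.005]
side purp [306, 198, 5, 6, 16] [308.3, 201.2] [ 0.627 -0.071  0.03 ]
side purp [278, 201, 56, 56, 1275] [307.2, 231.6] [0.591 0.023 0.03 ]
side purp [334, 330, 6, 14, 78] [336.4, 336.8] [0.425 0.26  0.03 ]
```

All three tubes are seated, and the masks agree. The cup comes next, so I check what `manip` offers and fit the arm's link lengths to judge side-grasp reach.

```bash
python3 - <<'E'
from h import *
print([a for a in dir(manip) if a[0]!='_'])
from scipy.optimize import least_squares
D=np.array([[.528277,1.433617,.62444,.23054],[.52,1.55,.5929,.2015],[.48,1.62,.5623,.2016],[.60,1.77,.5337,.1009],[.62,1.61,.5915,.1252],[.51,1.76,.5240,.149],[.56,1.70,.5544,.142],[.52,1.54,.5962,.2032]])
def f(p):
    L1,L2,c,d=p; a=D[:,0];b=a+D[:,1]
    r=np.sqrt(D[:,2]**2-.111**2)
    return np.r_[L1*np.sin(a)+L2*np.sin(b)+d-r, L1*np.cos(a)+L2*np.cos(b)+c-D[:,3]]
s=least_squares(f,[.4,.4,0,0]);print(s.x,np.abs(s.fun).max())
def g(p): return f([p[0],p[1],p[2],0])
s=least_squares(g,[.4,.4,0]);print(s.x,np.abs(s.fun).max())
E
```

```text
['PlanningError', 'grasp_offset']
[0.39511083 0.39342453 0.0496736  0.03455869] 0.017064957538220682
[0.44563981 0.40354752 0.01205914] 0.01679609546147276
```

Emit:
move_arm(targets=[{"dx":0,"dy":0,"dz":1,"rx":0,"ry":0,"rz":0},{"dx":-0.7,"dy":0.9,"dz":1,"rx":0,"ry":0,"rz":-0.3},{"dx":-0.7,"dy":0.9,"dz":1,"rx":0,"ry":0,"rz":-0.3},{"dx":-0.7,"dy":0.9,"dz":1,"rx":0,"ry":0,"rz":-0.3},{"dx":-0.7,"dy":0.9,"dz":0,"rx":0,"ry":0,"rz":-0.3},{"dx":-0.7,"dy":0.9,"dz":0,"rx":0,"ry":0,"rz":-0.3},{"dx":-0.7,"dy":0.9,"dz":0,"rx":0,"ry":0,"rz":-0.27},{"dx":-0.7,"dy":0.9,"dz":0,"rx":0,"ry":0,"rz":0},{"dx":-0.7,"dy":0.9,"dz":0,"rx":0,"ry":0,"rz":0},{"dx":-0.7,"dy":0.9,"dz":0,"rx":0,"ry":0,"rz":0}], claw=100)

```text
t: 30.7
tcp_pos: [0.4373, 0.2197, 0.301]
tool_rot: [0.96, 0.281, -0.001, -0.0]
force: [0.1, 0.7, -0.5]
finger_gap: 1.004
gripper_force: 0.0
```

```bash
cat > log.py <<'E'
from h import *
from scipy.spatial.transform import Rotation as R
s=sensors.sense(); open('log.txt','a').write(' '.join(map(repr,[float(x) for x in [*s['q'],*s['tcp_pos'],*s['tool_rot']]]))+'\n')
Rm=R.from_quat(s['tool_rot']).as_matrix()
print(round(s['t'],2),s['q'].round(3),s['tcp_pos'].round(4),'x',Rm[:,0].round(3),'y',Rm[:,1].round(3),'z',Rm[:,2].round(3))
E
python3 log.py; python3 - <<'E'
from h import *
im,m=snap('wrist','w10')
for name,lo,hi,z,a in [('cup',(18,130,60),(32,255,255),.075,150),('purp',(130,80,30),(150,255,255),.02,20)]:
        for i,s,c in blobs(im,lo,hi,a)[2]: print(name,s,c,onz(m,[c],z)[0].round(3))
E
```

```text
30.7 [0.237 0.26  1.671 0.    1.213 1.238] [0.4373 0.2197 0.301 ] x [ 0.842  0.539 -0.002] y [ 0.539 -0.842 -0.001] z [-0.002 -0.001 -1.   ]
cup [253, 130, 52, 53, 1731] [278.6, 157.3] [0.417 0.269 0.075]
purp [450, 79, 109, 124, 5360] [502.1, 137.4] [0.594 0.026 0.02 ]
purp [269, 142, 14, 14, 147] [275.5, 149.1] [0.412 0.279 0.02 ]
purp [284, 146, 11, 13, 110] [289.8, 152.0] [0.419 0.261 0.02 ]
purp [559, 154, 19, 14, 141] [567.8, 161.7] [ 0.623 -0.08   0.02 ]
```

Emit:
move_arm(targets=[{"dx":0,"dy":0,"dz":0,"rx":0.18,"ry":-0.28,"rz":0},{"dx":0,"dy":0,"dz":0,"rx":0.18,"ry":-0.28,"rz":0},{"dx":0,"dy":0,"dz":0,"rx":0.18,"ry":-0.28,"rz":0},{"dx":0,"dy":0,"dz":0,"rx":0.18,"ry":-0.28,"rz":0},{"dx":0,"dy":0,"dz":0,"rx":0.18,"ry":-0.28,"rz":0},{"dx":0,"dy":0,"dz":0,"rx":0.18,"ry":-0.28,"rz":0},{"dx":0,"dy":0,"dz":0,"rx":0,"ry":0,"rz":0},{"dx":0,"dy":0,"dz":0,"rx":0,"ry":0,"rz":0},{"dx":0,"dy":0,"dz":0,"rx":0,"ry":0,"rz":0},{"dx":0,"dy":0,"dz":0,"rx":0,"ry":0,"rz":0}])

```text
t: 32.0
tcp_pos: [0.4319, 0.2383, 0.2998]
tool_rot: [0.884, 0.278, 0.349, -0.138]
force: [0.0, 0.8, -0.6]
finger_gap: 1.001
gripper_force: 0.0
```

```bash
python3 log.py
```

```text
32.0 [-0.009  0.094  2.208  1.19   0.497 -0.037] [0.4319 0.2383 0.2998] x [0.602 0.396 0.693] y [ 0.588 -0.807 -0.05 ] z [ 0.54   0.438 -0.719]
```

View pics/w10.png

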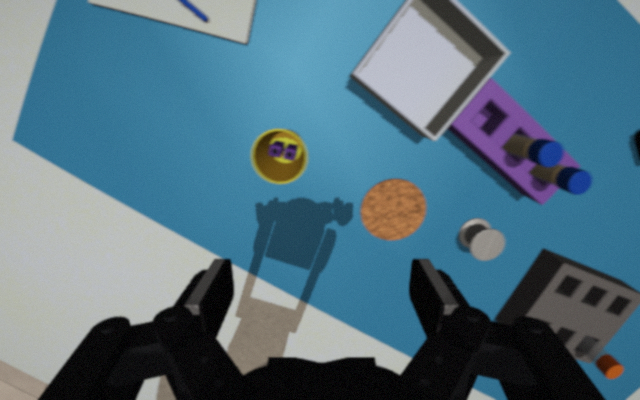

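The view shows the cup at (279,157) with purple feet inside, the coaster at (393,209) and the bin at (430,65). The pitch move only partly reached, so I'll fit a kinematic model from the logged poses to plan a feasible side grasp.

```bash
cat > kin.py <<'E'
import numpy as np
from scipy.spatial.transform import Rotation as R
from scipy.optimize import least_squares
Rz=lambda a:R.from_euler('z',a).as_matrix(); Ry=lambda a:R.from_euler('y',a).as_matrix()
def fk(q,p):
    d,h,L1,e,L2,d2,Lt,a2,b,sg=p
    A=Rz(q[0]);B=A@Ry(q[1]);C=B@Ry(q[2]);D=C@Rz(sg*q[3]);E=D@Ry(q[4])
    pos=A@[b,d,h]+B@[0,0,L1]+C@[e,0,L2]+D@[0,d2,0]+E@[a2,0,Lt]
    return pos,E@Rz(q[5]+np.pi/2)
def load():
    X=np.loadtxt('log.txt',ndmin=2); return X
E
cat > fit.py <<'E'
from kin import *
X=load()
for sg in(1,-1):
    for x in X: print(sg,np.degrees((R.from_matrix(fk(x[:6],[0]*9+[sg])[1]).inv()*R.from_quat(x[9:13])).magnitude()).round(2))
rough=np.array([[-.26,.52,1.55,0,1.08,-.18,.5916,-.0397,.2015],[-.9,.48,1.62,0,1.04,-1.10,.4298,-.3625,.2016],[-.88,.60,1.77,0,.77,-1.08,.4187,-.3309,.1009],[-.26,.62,1.61,0,.91,-.18,.5902,-.0393,.1252],[-.62,.51,1.76,0,.87,-.82,.4819,-.2058,.149],[-1.49946,.528277,1.433617,0,1.181401,-.178503,.154514,-.605027,.2305]])
for sg in(1,-1):
    def f(p):
        P=[*p,sg]; o=[]
        for x in rough[:-1]: o+=list((fk(x[:6],P)[0]-x[6:9])*.2)
        for x in [rough[-1],*X]: o+=list((fk(x[:6],P)[0]-x[6:9])*(1))
        return np.r_[o, 1e-3*np.array(p)]
    s=least_squares(f,[.1,.3,.4,0,.4,0,.3,0,0]); print(sg,s.x.round(4),s.fun[15:-9].round(4),abs(s.fun[:15]*5).max())
E
python3 fit.py
```

```text
1 0.0
1 0.0
-1 0.0
-1 136.36
1 [ 0.0171 -0.0136  0.5885  0.1146  0.3942  0.094   0.0084  0.2285  0.2256] [ 0.0001  0.0001 -0.0001  0.      0.0002  0.0001 -0.      0.      0.    ] 0.0025053090049272017
-1 [ 0.2366  0.1067  0.5253 -0.0171  0.4245 -0.125   0.1811 -0.1609 -0.2164] [ 0.0001  0.0065  0.0024  0.0054  0.0019 -0.0017 -0.0025 -0.001   0.0031] 0.033910660352303876
```

Emit:
move_arm(targets=[{"dx":1,"dy":0,"dz":0,"rx":0,"ry":0,"rz":0},{"dx":1,"dy":0,"dz":0,"rx":0,"ry":0,"rz":0},{"dx":1,"dy":-1,"dz":0,"rx":0,"ry":0,"rz":0},{"dx":1,"dy":-1,"dz":0,"rx":0,"ry":0,"rz":0},{"dx":1,"dy":-1,"dz":0,"rx":0,"ry":0,"rz":0},{"dx":1,"dy":-1,"dz":0,"rx":0,"ry":0,"rz":0},{"dx":0,"dy":0,"dz":0,"rx":0,"ry":0,"rz":0},{"dx":0,"dy":0,"dz":0,"rx":0,"ry":0,"rz":0},{"dx":0,"dy":0,"dz":0,"rx":0,"ry":0,"rz":0},{"dx":0,"dy":0,"dz":0,"rx":0,"ry":0,"rz":0}])

```text
t: 33.25
tcp_pos: [0.5807, 0.139, 0.2994]
tool_rot: [0.884, 0.278, 0.348, -0.138]
force: [0.2, 0.1, 0.3]
finger_gap: 0.997
gripper_force: 0.0
```

```bash
python3 log.py
```

```text
33.25 [-0.246  0.278  1.937  1.043  0.7   -0.041] [0.5807 0.139  0.2994] x [0.603 0.396 0.693] y [ 0.588 -0.807 -0.051] z [ 0.539  0.438 -0.719]
```

Emit:
move_arm(targets=[{"dx":0,"dy":0,"dz":0,"rx":0.18,"ry":-0.28,"rz":0},{"dx":0,"dy":0,"dz":0,"rx":0.18,"ry":-0.28,"rz":0},{"dx":0,"dy":0,"dz":0,"rx":0.18,"ry":-0.28,"rz":0},{"dx":0,"dy":0,"dz":0,"rx":0,"ry":0,"rz":0},{"dx":0,"dy":0,"dz":0,"rx":0,"ry":0,"rz":0},{"dx":0,"dy":0,"dz":0,"rx":0,"ry":0,"rz":0},{"dx":0,"dy":0,"dz":0,"rx":0,"ry":0,"rz":0},{"dx":0,"dy":0,"dz":0,"rx":0,"ry":0,"rz":0},{"dx":0,"dy":0,"dz":0,"rx":0,"ry":0,"rz":0},{"dx":0,"dy":0,"dz":0,"rx":0,"ry":0,"rz":0}])

```text
t: 34.5
tcp_pos: [0.5769, 0.1478, 0.2952]
tool_rot: [0.802, 0.269, 0.495, -0.198]
force: [0.5, 0.5, -0.7]
finger_gap: 0.998
gripper_force: 0.0
```

```bash
python3 log.py; python3 fit.py | tail -2|head -1
```

```text
34.5 [-0.37   0.413  2.144  1.722  0.931 -0.866] [0.5769 0.1478 0.2952] x [0.364 0.236 0.901] y [ 0.628 -0.776 -0.051] z [ 0.687  0.584 -0.431]
-1 [ 0.2854  0.0964  0.3649  0.1741  0.2548 -0.1593 -0.0783  0.0237  0.2694] [ 0.014   0.0165  0.0014  0.0355  0.0241 -0.0262 -0.0093 -0.0008  0.0284
```

Emit:
move_arm(targets=[{"dx":0,"dy":0,"dz":0,"rx":0,"ry":0,"rz":-0.3},{"dx":0,"dy":0,"dz":0,"rx":0,"ry":0,"rz":-0.3},{"dx":0,"dy":0,"dz":0,"rx":0,"ry":0,"rz":-0.3},{"dx":0,"dy":0,"dz":0,"rx":0,"ry":0,"rz":-0.3},{"dx":0,"dy":0,"dz":0.5,"rx":0,"ry":0,"rz":0},{"dx":0,"dy":0,"dz":0.5,"rx":0,"ry":0,"rz":0},{"dx":0,"dy":0,"dz":0,"rx":0,"ry":0,"rz":0},{"dx":0,"dy":0,"dz":0,"rx":0,"ry":0,"rz":0},{"dx":0,"dy":0,"dz":0,"rx":0,"ry":0,"rz":0},{"dx":0,"dy":0,"dz":0,"rx":0,"ry":0,"rz":0}])

```text
t: 35.75
tcp_pos: [0.5818, 0.1476, 0.3232]
tool_rot: [0.841, 0.056, 0.535, -0.063]
force: [-0.3, -0.5, 0.4]
finger_gap: 1.0
gripper_force: 0.0
```

```bash
python3 log.py; python3 fit.py | tail -2|head -1
```

```text
35.75 [-0.04   0.312  2.216  2.746  0.55  -1.274] [0.5818 0.1476 0.3232] x [0.421 0.027 0.907] y [ 0.162 -0.986 -0.045] z [ 0.892  0.166 -0.42 ]
-1 [ 0.1724 -0.2229  0.2555  0.0388 -0.1582 -0.0236 -0.2348  0.0876  0.7097] [ 0.036   0.0269  0.0267  0.0397  0.0485 -0.0225 -0.0015 -0.0462  0.0002
```

```bash
cat >> fit.py <<'E'
sg=1
np.set_printoptions(linewidth=200,suppress=True)
best=None
for k in range(20):
    rng=np.random.default_rng(k)
    s=least_squares(f,rng.uniform(-.1,.5,9)) if 0 else None
def f1(p):
    P=[*p,1]; o=[]
    for x in rough[:-1]: o+=list((fk(x[:6],P)[0]-x[6:9])*.05)
    for x in [rough[-1],*X]: o+=list(fk(x[:6],P)[0]-x[6:9])
    return np.r_[o,1e-4*np.array(p)]
s=least_squares(f1,[.1,.3,.4,0,.4,0,.3,0,0]); print(s.x.round(4)); print(s.fun[15:-9].round(4)); np.save('p.npy',[*s.x,1])
E
python3 fit.py | tail -3
```

```text
-0.0591 -0.0293 -0.0204  0.0753 -0.0676  0.0036 -0.0785  0.0452 -0.015 ] 0.2081096918071126
[ 0.111   0.2742  0.588   0.1141  0.3917  0.      0.2967  0.     -0.    ]
[ 0. -0.  0. -0.  0. -0. -0.  0. -0.  0.  0. -0. -0.  0.  0. -0. -0. -0.]
```

The model fits exactly, so I add closed-form IK and scan side-grasp, pour and place poses.

```bash
cat >> kin.py <<'E'
import warnings; warnings.filterwarnings('ignore')
d,h,L1,e,L2,Lt=.111,.2742,.588,.1141,.3917,.2967
LO=np.array([-3.08,-.75,.22,-1.43,0,-2.85]);HI=np.array([3.08,2.2,2.44,4.57,2.65,2.85])
def ik(pos,Rm,mar=.05):
    w=np.array(pos)-Lt*Rm[:,2]; r2=w[0]**2+w[1]**2-d*d
    if r2<=0.0025: return None
    rho=np.sqrt(r2); zz=w[2]-h; l=np.hypot(e,L2); eta=np.arctan2(e,L2)
    c=(r2+zz*zz-L1**2-l*l)/(2*L1*l)
    if abs(c)>1: return None
    k=np.arccos(c); q1=np.arctan2(w[1],w[0])-np.arctan2(d,rho); q3=k-eta
    q2=np.arctan2(rho,zz)-np.arctan2(l*np.sin(k),L1+l*np.cos(k))
    M=Ry(q2+q3).T@Rz(q1).T@Rm@Rz(-np.pi/2)
    q4,q5,q6=R.from_matrix(M).as_euler('ZYZ')
    if q5<0: q4,q5,q6=q4+np.pi,-q5,q6+np.pi
    q4=(q4-1.57+np.pi)%(2*np.pi)-np.pi+1.57; q6=(q6+np.pi)%(2*np.pi)-np.pi
    q=np.array([q1,q2,q3,q4,q5,q6])
    return q if (q>LO+mar).all() and (q<HI-mar).all() else None
def tool(phi,al,up=1,tilt=0):
    z=np.array([np.cos(al)*np.cos(phi),np.cos(al)*np.sin(phi),-np.sin(al)])
    y=up*np.array([np.sin(phi),-np.cos(phi),0]); return np.c_[np.cross(y,z),y,z]
E
cat > scan.py <<'E'
from kin import *
X=load(); print(max(abs(ik(x[6:9],R.from_quat(x[9:13]).as_matrix(),-.1)-x[:6]).max() for x in X))
cup=np.array([.417,.269]);co=np.array([.427,.082])
zg=.048
for up in(1,-1):
  for al in(20,30,40,50,60):
    for nm,c,dz in(('cup',cup,0),('coaster',co,.005)):
      o=[]
      for ph in range(-180,180,15):
        T=tool(np.radians(ph),np.radians(al),up); q=ik([*c,zg+dz]+.019*T[:,2],T)
        if q is not None: o.append(ph)
      print(up,al,nm,o)
E
python3 scan.py
```

```text
1.0269562977782698e-15
1 20 cup [-180, -165, -150, -135, -120, -105, -90, -75, -60, -15, 0, 60, 75, 90, 105, 120, 135, 150, 165]
1 20 coaster [-180, -165, -150, -135, -120, -105, -90, -75, -45, -30, 60, 75, 90, 105, 120, 135, 150, 165]
1 30 cup [-180, -165, -150, -135, -120, -105, -90, -75, -60, -45, -15, 0, 60, 75, 90, 105, 120, 135, 150, 165]
1 30 coaster [-180, -165, -150, -135, -120, -105, -90, -75, -45, 60, 75, 90, 105, 120, 135, 150, 165]
1 40 cup [-180, -165, -150, -135, -120, -105, -90, -75, -60, -45, -15, 0, 60, 75, 90, 105, 120, 135, 150, 165]
1 40 coaster [-180, -165, -150, -135, -120, -105, -90, -75, -45, 60, 75, 90, 105, 120, 135, 150, 165]
1 50 cup [-180, -165, -150, -135, -120, -105, -90, -75, -60, -45, -15, 0, 15, 30, 45, 60, 75, 90, 105, 120, 135, 150, 165]
1 50 coaster [-180, -165, -150, -135, -120, -105, -90, -75, -45, -30, 60, 75, 90, 105, 120, 135, 150, 165]
1 60 cup [-180, -165, -150, -135, -120, -105, -90, -75, -60, -45, -30, -15, 0, 15, 30, 45, 60, 75, 90, 105, 120, 135, 150, 165]
1 60 coaster [-180, -165, -150, -135, -120, -105, -90, -75, -45, -30, -15, 45, 6
[... 458 characters left out ...]
0, 165]
-1 40 cup [-180, -165, -150, -135, -120, -105, -90, -75, -60, -45, -15, 0, 60, 75, 90, 105, 120, 135, 150, 165]
-1 40 coaster [-180, -165, -150, -135, -120, -105, -90, -75, -45, 60, 75, 90, 105, 120, 135, 150, 165]
-1 50 cup [-180, -165, -150, -135, -120, -105, -90, -75, -60, -45, -15, 0, 15, 30, 45, 60, 75, 90, 105, 120, 135, 150, 165]
-1 50 coaster [-180, -165, -150, -135, -120, -105, -90, -75, -45, -30, 60, 75, 90, 105, 120, 135, 150, 165]
-1 60 cup [-180, -165, -150, -135, -120, -105, -90, -75, -60, -45, -30, -15, 0, 15, 30, 45, 60, 75, 90, 105, 120, 135, 150, 165]
-1 60 coaster [-180, -165, -150, -135, -120, -105, -90, -75, -45, -30, -15, 45, 60, 75, 90, 105, 120, 135, 150, 165]
```

Tangential approaches work. Pointing the tool about -y (φ=-90°) keeps the arm clear of the tubes at the cup, bin and coaster. I check joint solutions and continuity for those waypoints.

```bash
cat > plan.py <<'E'
from kin import *
np.set_printoptions(linewidth=200,suppress=True,precision=2)
cup=np.array([.417,.269,.048]);co=np.array([.427,.082,.053])
binc=np.array([.607,.176])
qc=load()[-1]
def pose(c,T): return c+.019*T[:,2],T
def rotax(a,ang): return R.from_rotvec(np.array(a)*ang).as_matrix()
def pourT(T,ph,ang,s): return rotax([s*np.cos(ph),s*np.sin(ph),0],ang)@T
def check(P0,T0,P1,T1,n=30):
    w=(R.from_matrix(T1)*R.from_matrix(T0).inv()).as_rotvec(); qs=[]
    for k in np.linspace(0,1,n+1):
        q=ik(P0+(P1-P0)*k,R.from_rotvec(w*k).as_matrix()@T0,.03)
        if q is None: return 'FAIL %.2f'%k
        qs.append(q)
    return np.abs(np.diff(qs,axis=0)).max(0)*n/30
if __name__=='__main__':
  for ph_ in(-120,-105,-90,-75):
    for al_ in(25,):
      ph=np.radians(ph_);T=tool(ph,np.radians(al_)); back=-T[:,2]*.11
      g=pose(cup,T)[0]; W=[('pre',g+back,T),('grasp',g,T),('lift',g+[0,0,.14],T)]
      for s in(1,-1):
        u=pourT(T,ph,np.radians(118),s)@T.T[:,2] if 0 else rotax([s*np.cos(ph),s*np.sin(ph),0],np.radians(118))@[0,0,1]
        cc=np.array([*(binc-u[:2]/np.hypot(*u[:2])*.05),.14]); Tp=pourT(T,ph,np.radians(118),s)
        Wp=[('above',cc+[0,0,.05]+.019*T[:,2],T),('pour',cc+.019*Tp[:,2],Tp)]
        Wc=[('coH',co+[0,0,.14]+.019*T[:,2],T),('co',co+.019*T[:,2],T),('out',co+.019*T[:,2]+back,T)]
        print('phi',ph_,'al',al_,'s',s,'mouth',u.round(2))
        full=W+Wp+[Wp[0]]+Wc
        for (n,p,t) in full: print('  ',n,p.round(3),ik(p,t))
        for a,b in zip(full,full[1:]): print('   ',a[0],b[0],check(a[1],a[2],b[1],b[2]))
E
python3 plan.py
```

```text
phi -120 al 25 s 1 mouth [-0.76  0.44 -0.47]
   pre [0.46 0.34 0.09] [ 0.63  1.16  0.95 -0.43  2.09 -1.98]
   grasp [0.41 0.25 0.04] [ 0.58  1.13  1.25 -0.44  1.83 -1.9 ]
   lift [0.41 0.25 0.18] [ 0.58  0.93  1.27 -0.47  1.99 -1.98]
   above [0.64 0.14 0.18] [ 0.31  1.09  0.82 -0.77  2.09 -2.38]
   pour [0.65 0.13 0.14] [ 0.41  1.32  0.95 -1.37  2.11 -0.43]
   above [0.64 0.14 0.18] [ 0.31  1.09  0.82 -0.77  2.09 -2.38]
   coH [0.42 0.07 0.18] [ 0.32  0.83  1.56 -0.66  1.73 -2.05]
   co [0.42 0.07 0.04] [ 0.32  1.06  1.54 -0.65  1.56 -1.93]
   out [0.47 0.15 0.09] [ 0.41  1.04  1.31 -0.58  1.8  -2.02]
    pre grasp [0.   0.   0.01 0.   0.01 0.  ]
    grasp lift [0.   0.01 0.   0.   0.01 0.  ]
    lift above [0.01 0.01 0.02 0.01 0.   0.02]
    above pour [0.01 0.02 0.02 0.02 0.03 0.07]
    pour above [0.01 0.02 0.02 0.02 0.03 0.07]
    above coH [0.   0.01 0.03 0.01 0.01 0.01]
    coH co [0.   0.01 0.   0.   0.01 0.  ]
    co out [0.   0.   0.01 0.   0.01 0.  ]
phi -120 al 25 s -1 mouth [ 0.76 -0.44 -0.47]
   pre [0.46 0.34 0.09] [ 0.63  1.16  0.95 -0.43  2.09 -1.98]
   grasp [0.41 0
[... 5600 characters left out ...]
9]
   above [0.56 0.15 0.18] [ 0.51  0.84  1.53 -1.09  1.43 -2.32]
   pour [0.56 0.14 0.14] [ 0.48  1.25  1.18 -1.22  2.11  2.02]
   above [0.56 0.15 0.18] [ 0.51  0.84  1.53 -1.09  1.43 -2.32]
   coH [0.43 0.07 0.18] [ 0.5   0.73  1.93 -1.16  1.29 -2.06]
   co [0.43 0.07 0.04] [ 0.5   1.03  1.9  -1.24  1.19 -1.79]
   out [0.41 0.16 0.09] [ 0.69  0.94  1.79 -1.01  1.33 -1.96]
    pre grasp [0.   0.   0.01 0.   0.01 0.  ]
    grasp lift [0.   0.01 0.   0.   0.01 0.01]
    lift above [0.01 0.   0.   0.01 0.01 0.01]
    above pour FAIL 0.23
    pour above FAIL 0.47
    above coH [0.   0.   0.01 0.   0.   0.01]
    coH co [0.   0.01 0.   0.   0.   0.01]
    co out [0.01 0.   0.   0.01 0.01 0.01]
```

φ=-120° with s=+1 works throughout. I refine it by checking margins, wrist heights and the transition from the current pose through tool-down.

```bash
cat > plan2.py <<'E'
from plan import *
x=load()[-1]; P0=x[6:9];T0=R.from_quat(x[9:13]).as_matrix()
f=rotax([-.18,.98,0],np.radians(65.2))@T0; print('down',f[:,2],'psi_y',np.degrees(np.arctan2(f[1,1],f[0,1])))
print('to down',check(P0,T0,P0+[0,0,0],f), ik(P0,f))
Pm=np.array([.55,.25,.30]); print('mid',check(P0,f,Pm,f))
for ph_ in(-120,-130,-140):
  for al_ in(20,25,30):
    ph=np.radians(ph_);T=tool(ph,np.radians(al_)); g=cup+.019*T[:,2]; pre=g-T[:,2]*.11
    u=rotax([np.cos(ph),np.sin(ph),0],np.radians(118))@[0,0,1]; Tp=pourT(T,ph,np.radians(118),1)
    cc=np.array([*(binc-u[:2]/np.hypot(*u[:2])*.05),.15]); ab=cc+[0,0,.04]+.019*T[:,2];po=cc+.019*Tp[:,2]
    cp=co+.019*T[:,2]; W=[pre,g,g+[0,0,.14],ab]
    r=[check(a,T,b,T) for a,b in zip(W,W[1:])]+[check(ab,T,po,Tp),check(ab,T,cp+[0,0,.14],T),check(cp+[0,0,.14],T,cp,T),check(cp,T,cp-T[:,2]*.11,T)]
    dn=tool(ph,np.pi/2); 
    print(ph_,al_,[i for i,k in enumerate(r) if isinstance(k,str)],'pourq',ik(po,Tp,0),'wristz',(po-Lt*Tp[:,2]).round(3),'ab',ik(ab,T,0),'down->pre',check(pre+[0,0,.2],dn,pre+[0,0,.2],T),ik(pre+[0,0,.2],dn,0))
E
python3 plan2.py
```

```text
down [ 0.  0. -1.] psi_y -82.4020868352373
to down [0.   0.02 0.03 0.45 0.08 0.45] [0.06 0.4  1.38 0.   1.35 1.5 ]
mid [0.01 0.   0.   0.   0.   0.01]
-120 20 [] pourq [ 0.4   1.3   0.9  -1.32  2.16 -0.45] wristz [0.71 0.42 0.1 ] ab [ 0.32  1.13  0.79 -0.84  2.14 -2.41] down->pre [0.01 0.02 0.03 0.03 0.04 0.02] [ 0.45  0.41  1.51  0.    1.23 -2.17]
-120 25 [] pourq [ 0.41  1.3   0.96 -1.37  2.12 -0.44] wristz [0.69 0.42 0.1 ] ab [ 0.31  1.09  0.82 -0.77  2.09 -2.38] down->pre [0.01 0.02 0.03 0.02 0.04 0.02] [ 0.44  0.39  1.5  -0.    1.24 -2.17]
-120 30 [3] pourq [ 0.42  1.3   1.01 -1.43  2.08 -0.42] wristz [0.66 0.42 0.09] ab [ 0.31  1.05  0.85 -0.71  2.02 -2.36] down->pre [0.01 0.02 0.02 0.02 0.04 0.02] [ 0.44  0.38  1.5   0.    1.26 -2.18]
-130 20 [] pourq [ 0.36  1.33  0.8  -1.27  2.28 -0.49] wristz [0.75 0.4  0.1 ] ab [ 0.27  1.15  0.73 -0.76  2.26 -2.34] down->pre [0.01 0.02 0.03 0.02 0.05 0.02] [ 0.42  0.41  1.49  0.    1.23 -2.02]
-130 25 [] pourq [ 0.37  1.33  0.86 -1.32  2.24 -0.49] wristz [0.73 0.4  0.1 ] ab [ 0.27  1.11  0.76 -0.69  2.2  -2.3 ] down->pre [0.01 0.02 0.03 0.
[... 151 characters left out ...]
  -0.63  2.13 -2.27] down->pre [0.01 0.02 0.02 0.02 0.04 0.01] [ 0.42  0.39  1.49  0.    1.26 -2.03]
-140 20 [] pourq [ 0.31  1.36  0.72 -1.22  2.4  -0.52] wristz [0.79 0.37 0.1 ] ab [ 0.22  1.17  0.68 -0.65  2.36 -2.24] down->pre [0.01 0.02 0.03 0.02 0.05 0.01] [ 0.4   0.42  1.49  0.    1.24 -1.87]
-140 25 [] pourq [ 0.33  1.36  0.77 -1.27  2.36 -0.53] wristz [0.77 0.38 0.1 ] ab [ 0.22  1.13  0.72 -0.59  2.29 -2.2 ] down->pre [0.01 0.02 0.03 0.01 0.05 0.01] [ 0.4   0.4   1.49  0.    1.25 -1.87]
-140 30 [] pourq [ 0.35  1.35  0.82 -1.32  2.31 -0.53] wristz [0.74 0.39 0.09] ab [ 0.21  1.09  0.76 -0.53  2.21 -2.16] down->pre [0.01 0.02 0.03 0.01 0.04 0.01] [ 0.4   0.39  1.49  0.    1.26 -1.87]
```

Emit:
move_arm(targets=[{"dx":0,"dy":0,"dz":0,"rx":-0.04,"ry":0.22,"rz":0},{"dx":0,"dy":0,"dz":0,"rx":-0.04,"ry":0.22,"rz":0},{"dx":0,"dy":0,"dz":0,"rx":-0.04,"ry":0.22,"rz":0},{"dx":0,"dy":0,"dz":0,"rx":-0.04,"ry":0.22,"rz":0},{"dx":0,"dy":0,"dz":0,"rx":-0.04,"ry":0.22,"rz":0},{"dx":0,"dy":0,"dz":0,"rx":-0.04,"ry":0.22,"rz":0},{"dx":0,"dy":0,"dz":0,"rx":-0.04,"ry":0.22,"rz":0},{"dx":0,"dy":0,"dz":0,"rx":-0.04,"ry":0.22,"rz":0},{"dx":0,"dy":0,"dz":0,"rx":-0.04,"ry":0.22,"rz":0},{"dx":0,"dy":0,"dz":0,"rx":-0.04,"ry":0.15,"rz":0}])

```text
t: 37.0
tcp_pos: [0.5781, 0.1902, 0.3232]
tool_rot: [0.964, 0.083, 0.234, -0.097]
force: [0.1, 0.1, -0.1]
finger_gap: 1.003
gripper_force: 0.0
```

```bash
python3 log.py; cat > plan3.py <<'E'
from plan import *
ph=np.radians(-125);al=np.radians(20);T=tool(ph,al);g=cup+.019*T[:,2];pre=g-T[:,2]*.11
u=rotax([np.cos(ph),np.sin(ph),0],np.radians(118))@[0,0,1]
cc=np.array([*(binc-u[:2]/np.hypot(*u[:2])*.05),.15]); ab=cc+[0,0,.04]+.019*T[:,2]
print('pre',pre,'g',g,'ab',ab,'co',co+.019*T[:,2])
for gm in(-25,-15,0,15,25):
    Tp=rotax(u,np.radians(gm))@pourT(T,ph,np.radians(118),1); po=cc+.019*Tp[:,2]
    print(gm,ik(po,Tp,0),(po-Lt*Tp[:,2]).round(3),check(ab,T,po,Tp),'rotvec',np.degrees((R.from_matrix(Tp)*R.from_matrix(T).inv()).as_rotvec()))
E
python3 plan3.py
```

```text
37.0 [0.027 0.241 1.748 0.333 0.712 1.223] [0.5781 0.1902 0.3232] x [0.877 0.114 0.467] y [ 0.205 -0.968 -0.148] z [ 0.435  0.225 -0.872]
pre [0.47 0.34 0.08] g [0.41 0.25 0.04] ab [0.64 0.13 0.18] co [0.42 0.07 0.05]
-25 [ 0.42  1.13  1.06 -1.1   1.85 -0.21] [0.67 0.42 0.2 ] [0.   0.01 0.02 0.02 0.02 0.07] rotvec [ -45.4  -109.6   -15.43]
-15 [ 0.41  1.21  0.97 -1.16  2.01 -0.31] [0.7  0.42 0.17] [0.01 0.01 0.01 0.02 0.02 0.07] rotvec [ -54.59 -104.87   -9.27]
0 [ 0.38  1.32  0.85 -1.3   2.22 -0.47] [0.73 0.41 0.1 ] [0.01 0.01 0.01 0.02 0.02 0.07] rotvec [-67.68 -96.66  -0.  ]
15 None [0.75 0.38 0.05] FAIL 0.90 rotvec [-79.87 -87.16   9.27]
25 None [0.76 0.36 0.01] FAIL 0.73 rotvec [-87.46 -80.14  15.43]
```

Emit:
move_arm(targets=[{"dx":0,"dy":0,"dz":0,"rx":-0.11,"ry":0.22,"rz":0},{"dx":0,"dy":0,"dz":0,"rx":-0.11,"ry":0.22,"rz":0},{"dx":0,"dy":0,"dz":0,"rx":-0.11,"ry":0.22,"rz":0},{"dx":0,"dy":0,"dz":0,"rx":-0.11,"ry":0.21,"rz":0},{"dx":-0.3,"dy":0.4,"dz":0,"rx":0,"ry":0,"rz":0.35},{"dx":-0.3,"dy":0.4,"dz":0,"rx":0,"ry":0,"rz":0.35},{"dx":-0.3,"dy":0.4,"dz":0,"rx":0,"ry":0,"rz":0.35},{"dx":-0.3,"dy":0.4,"dz":0,"rx":0,"ry":0,"rz":0.35},{"dx":-0.3,"dy":0.4,"dz":0,"rx":0,"ry":0,"rz":0.35},{"dx":-0.3,"dy":0.4,"dz":0,"rx":0,"ry":0,"rz":0.35}])

```text
t: 38.25
tcp_pos: [0.5323, 0.2507, 0.3224]
tool_rot: [0.803, 0.595, -0.001, -0.004]
force: [-0.0, -0.2, -0.8]
finger_gap: 1.001
gripper_force: 0.0
```

Emit:
move_arm(targets=[{"dx":-0.27,"dy":0.35,"dz":0,"rx":0,"ry":0,"rz":0.35},{"dx":-0.27,"dy":0.35,"dz":0,"rx":0,"ry":0,"rz":0.35},{"dx":-0.27,"dy":0.35,"dz":0,"rx":0,"ry":0,"rz":0.35},{"dx":-0.27,"dy":0.35,"dz":0,"rx":0,"ry":0,"rz":0.35},{"dx":-0.27,"dy":0.35,"dz":0,"rx":0,"ry":0,"rz":0.35},{"dx":-0.27,"dy":0.35,"dz":0,"rx":0,"ry":0,"rz":0.35},{"dx":-0.27,"dy":0.35,"dz":0,"rx":0,"ry":0,"rz":0.35},{"dx":-0.27,"dy":0.35,"dz":0,"rx":0,"ry":0,"rz":0.35},{"dx":-0.27,"dy":0.35,"dz":0,"rx":0,"ry":0,"rz":0.35},{"dx":-0.27,"dy":0.35,"dz":0,"rx":0,"ry":0,"rz":0.35}])

```text
t: 39.5
tcp_pos: [0.4649, 0.338, 0.3224]
tool_rot: [0.017, 1.0, -0.003, -0.003]
force: [-0.4, 0.3, 0.5]
finger_gap: 1.0
gripper_force: 0.0
```

```bash
python3 log.py
```

```text
39.5 [ 0.436  0.37   1.438 -0.003  1.341 -1.1  ] [0.4649 0.338  0.3224] x [-0.999  0.034  0.006] y [ 0.034  0.999 -0.007] z [-0.006 -0.007 -1.   ]
```

Emit:
move_arm(targets=[{"dx":0,"dy":0,"dz":0,"rx":0,"ry":0,"rz":0.35},{"dx":0,"dy":0,"dz":0,"rx":0,"ry":0,"rz":0.35},{"dx":0,"dy":0,"dz":0,"rx":0,"ry":0,"rz":0.35},{"dx":0,"dy":0,"dz":0,"rx":0,"ry":0,"rz":0.35},{"dx":0,"dy":0,"dz":0,"rx":0,"ry":0,"rz":0.35},{"dx":0,"dy":0,"dz":0,"rx":0,"ry":0,"rz":0.15},{"dx":0,"dy":0,"dz":0,"rx":-0.27,"ry":0.19,"rz":0},{"dx":0,"dy":0,"dz":0,"rx":-0.27,"ry":0.19,"rz":0},{"dx":0,"dy":0,"dz":0,"rx":-0.27,"ry":0.19,"rz":0},{"dx":0,"dy":0,"dz":0,"rx":-0.27,"ry":0.19,"rz":0}])

```text
t: 40.75
tcp_pos: [0.4657, 0.3382, 0.3232]
tool_rot: [-0.432, 0.834, -0.161, -0.303]
force: [0.8, -0.1, 0.1]
finger_gap: 1.001
gripper_force: 0.0
```

Emit:
move_arm(targets=[{"dx":0,"dy":0,"dz":0,"rx":-0.27,"ry":0.19,"rz":0},{"dx":0,"dy":0,"dz":0,"rx":-0.27,"ry":0.19,"rz":0},{"dx":0,"dy":0,"dz":0,"rx":-0.27,"ry":0.19,"rz":0},{"dx":0,"dy":0,"dz":-0.9,"rx":0,"ry":0,"rz":0},{"dx":0,"dy":0,"dz":-0.9,"rx":0,"ry":0,"rz":0},{"dx":0,"dy":0,"dz":-0.9,"rx":0,"ry":0,"rz":0},{"dx":0,"dy":0,"dz":-0.9,"rx":0,"ry":0,"rz":0},{"dx":0,"dy":0,"dz":-0.9,"rx":0,"ry":0,"rz":0},{"dx":0,"dy":0,"dz":0,"rx":0,"ry":0,"rz":0},{"dx":0,"dy":0,"dz":0,"rx":0,"ry":0,"rz":0}])

```text
t: 42.0
tcp_pos: [0.4657, 0.3382, 0.2111]
tool_rot: [-0.379, 0.729, -0.266, -0.505]
force: [-0.5, 0.6, -0.4]
finger_gap: 1.0
gripper_force: 0.0
```

```bash
python3 log.py; python3 - <<'E'
from h import *
im,m=snap('wrist','w11')
for i,s,c in blobs(im,(18,130,60),(32,255,255),150)[2]: print(s,c)
print(proj(m,[[.417,.269,z] for z in(0,.0375,.075)]).round(0))
k,l,b=blobs(im,(18,130,60),(32,255,255),150)
E
```

```text
42.0 [ 0.605  1.057  0.885 -0.472  2.333 -2.035] [0.4657 0.3382 0.2111] x [-0.204 -0.284  0.937] y [-0.82   0.572 -0.005] z [-0.534 -0.77  -0.35 ]
[286, 259, 65, 82, 3519] [318.5, 295.9]
[[321. 321.]
 [321. 304.]
 [321. 283.]]
```

View pics/w11.png

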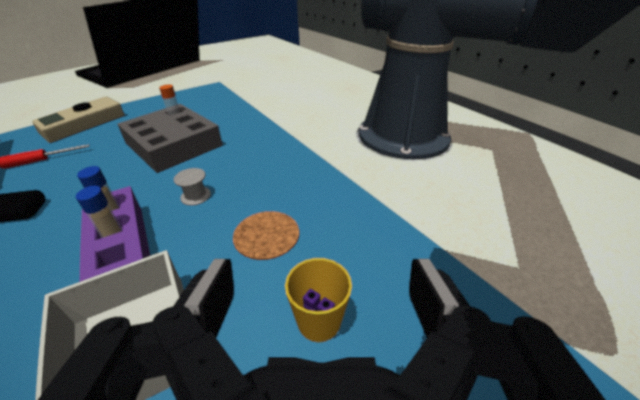

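The cup is centred between the open fingers, at (318,296) against a predicted (321,~300), a 2 mm offset. I lower to the pre-grasp height and advance along the tool axis.

Emit:
move_arm(targets=[{"dx":0.06,"dy":-0.04,"dz":-0.9,"rx":0,"ry":0,"rz":0},{"dx":0,"dy":0,"dz":-0.9,"rx":0,"ry":0,"rz":0},{"dx":0,"dy":0,"dz":-0.9,"rx":0,"ry":0,"rz":0},{"dx":0,"dy":0,"dz":-0.9,"rx":0,"ry":0,"rz":0},{"dx":0,"dy":0,"dz":-0.9,"rx":0,"ry":0,"rz":0},{"dx":0,"dy":0,"dz":-0.78,"rx":0,"ry":0,"rz":0},{"dx":0,"dy":0,"dz":0,"rx":0,"ry":0,"rz":0},{"dx":0,"dy":0,"dz":0,"rx":0,"ry":0,"rz":0},{"dx":0,"dy":0,"dz":0,"rx":0,"ry":0,"rz":0},{"dx":0,"dy":0,"dz":0,"rx":0,"ry":0,"rz":0}])

```text
t: 43.3
tcp_pos: [0.4674, 0.3373, 0.0796]
tool_rot: [-0.379, 0.729, -0.265, -0.504]
force: [-0.3, -0.0, 0.3]
finger_gap: 1.0
gripper_force: 0.0
```

Emit:
move_arm(targets=[{"dx":-0.33,"dy":-0.48,"dz":-0.22,"rx":0,"ry":0,"rz":0},{"dx":-0.33,"dy":-0.48,"dz":-0.22,"rx":0,"ry":0,"rz":0},{"dx":-0.33,"dy":-0.48,"dz":-0.22,"rx":0,"ry":0,"rz":0},{"dx":-0.33,"dy":-0.48,"dz":-0.22,"rx":0,"ry":0,"rz":0},{"dx":-0.33,"dy":-0.48,"dz":-0.22,"rx":0,"ry":0,"rz":0},{"dx":-0.33,"dy":-0.48,"dz":-0.22,"rx":0,"ry":0,"rz":0},{"dx":-0.33,"dy":-0.48,"dz":-0.22,"rx":0,"ry":0,"rz":0},{"dx":0,"dy":0,"dz":0,"rx":0,"ry":0,"rz":0},{"dx":0,"dy":0,"dz":0,"rx":0,"ry":0,"rz":0},{"dx":0,"dy":0,"dz":0,"rx":0,"ry":0,"rz":0}])

```text
t: 44.55
tcp_pos: [0.4099, 0.2536, 0.0404]
tool_rot: [-0.379, 0.729, -0.266, -0.504]
force: [0.2, 0.3, 0.2]
finger_gap: 0.997
gripper_force: 0.0
```

Emit:
move_arm(targets=[{"dx":0,"dy":0,"dz":0,"rx":0,"ry":0,"rz":0},{"dx":0,"dy":0,"dz":0,"rx":0,"ry":0,"rz":0},{"dx":0,"dy":0,"dz":0,"rx":0,"ry":0,"rz":0},{"dx":0,"dy":0,"dz":0,"rx":0,"ry":0,"rz":0},{"dx":0,"dy":0,"dz":0,"rx":0,"ry":0,"rz":0},{"dx":0,"dy":0,"dz":0,"rx":0,"ry":0,"rz":0},{"dx":0,"dy":0,"dz":0,"rx":0,"ry":0,"rz":0},{"dx":0,"dy":0,"dz":0,"rx":0,"ry":0,"rz":0},{"dx":0,"dy":0,"dz":0,"rx":0,"ry":0,"rz":0},{"dx":0,"dy":0,"dz":0,"rx":0,"ry":0,"rz":0}], claw=0, newtons=50)

```text
t: 45.8
tcp_pos: [0.4094, 0.2531, 0.0407]
tool_rot: [-0.379, 0.729, -0.266, -0.505]
force: [2.9, 1.6, 5.1]
finger_gap: 0.727
gripper_force: 53.0
```

```bash
python3 log.py
```

```text
45.8 [ 0.554  1.171  1.19  -0.412  1.936 -1.871] [0.4094 0.2531 0.0407] x [-0.203 -0.284  0.937] y [-0.821  0.572 -0.005] z [-0.534 -0.77  -0.349]
```

Emit:
move_arm(targets=[{"dx":0,"dy":0,"dz":0.3,"rx":0,"ry":0,"rz":0},{"dx":0,"dy":0,"dz":0.7,"rx":0,"ry":0,"rz":0},{"dx":0,"dy":0,"dz":0.8,"rx":0,"ry":0,"rz":0},{"dx":0,"dy":0,"dz":0.8,"rx":0,"ry":0,"rz":0},{"dx":0,"dy":0,"dz":0.8,"rx":0,"ry":0,"rz":0},{"dx":0,"dy":0,"dz":0.8,"rx":0,"ry":0,"rz":0},{"dx":0,"dy":0,"dz":0.8,"rx":0,"ry":0,"rz":0},{"dx":0,"dy":0,"dz":0.6,"rx":0,"ry":0,"rz":0},{"dx":0.3,"dy":-0.16,"dz":0,"rx":0,"ry":0,"rz":0},{"dx":0.6,"dy":-0.32,"dz":0,"rx":0,"ry":0,"rz":0}])

```text
t: 47.05
tcp_pos: [0.4322, 0.2407, 0.1798]
tool_rot: [-0.38, 0.728, -0.266, -0.505]
force: [-0.1, -0.6, -0.8]
finger_gap: 0.724
gripper_force: 53.9
```

Emit:
move_arm(targets=[{"dx":0.9,"dy":-0.48,"dz":0,"rx":0,"ry":0,"rz":0},{"dx":0.9,"dy":-0.48,"dz":0,"rx":0,"ry":0,"rz":0},{"dx":0.9,"dy":-0.48,"dz":0,"rx":0,"ry":0,"rz":0},{"dx":0.9,"dy":-0.48,"dz":0,"rx":0,"ry":0,"rz":0},{"dx":0.9,"dy":-0.48,"dz":0,"rx":0,"ry":0,"rz":0},{"dx":0.9,"dy":-0.48,"dz":0,"rx":0,"ry":0,"rz":0},{"dx":0.9,"dy":-0.48,"dz":0,"rx":0,"ry":0,"rz":0},{"dx":0.9,"dy":-0.48,"dz":0,"rx":0,"ry":0,"rz":0},{"dx":0.74,"dy":-0.39,"dz":0,"rx":0,"ry":0,"rz":0},{"dx":0.3,"dy":-0.12,"dz":0,"rx":0,"ry":0,"rz":0}])

```text
t: 48.3
tcp_pos: [0.639, 0.13, 0.1793]
tool_rot: [-0.378, 0.729, -0.265, -0.505]
force: [0.3, 0.1, -1.4]
finger_gap: 0.723
gripper_force: 54.0
```

```bash
python3 log.py; cat > pour.py <<'E'
from plan import *
np.set_printoptions(linewidth=200,suppress=True,precision=4)
x=load()[-1];P=x[6:9];T=R.from_quat(x[9:13]).as_matrix();ph=np.arctan2(T[1,2],T[0,2])
ang=np.radians(120);A=rotax([np.cos(ph),np.sin(ph),0],ang);u=A@[0,0,1]
for gm in(-20,-15):
    Q=rotax(u,np.radians(gm))@A; Tp=Q@T; cg=P-.019*T[:,2]; cc=np.array([*(binc-u[:2]/np.hypot(*u[:2])*.05),.148]); po=cc+.019*Tp[:,2]
    print(gm,'cup grasp pt',cg,'target',cc,'dP units',(po-P)/.025,'rot units',np.degrees(R.from_matrix(Q).as_rotvec())/30,check(P,T,po,Tp),ik(po,Tp),'rim',cc+.0295*u)
    w=R.from_matrix(Q).as_rotvec()
    for k in(.25,.5,.75): 
        uu=R.from_rotvec(w*k).as_matrix()[:,2]; print(k,(cg+(cc-cg)*k+.0295*uu),np.degrees(np.arccos(uu[2])))
E
python3 pour.py
```

```text
48.3 [ 0.294  1.142  0.761 -0.793  2.192 -2.369] [0.639  0.13   0.1793] x [-0.203 -0.283  0.937] y [-0.819  0.574 -0.004] z [-0.537 -0.768 -0.349]
-20 cup grasp pt [0.6492 0.1446 0.186 ] target [0.648  0.1474 0.148 ] dP units [ 0.2628 -0.0554 -1.3315] rot units [-1.6934 -3.6386 -0.4024] [0.0052 0.0108 0.0154 0.0168 0.0232 0.0732] [ 0.4141  1.1799  1.0154 -1.1486  1.9338 -0.222 ] rim [0.627  0.162  0.1333]
0.25 [0.6357 0.1519 0.202 ] 30.096178702761954
0.5 [0.6261 0.1581 0.1817] 60.16822879269707
0.75 [0.6229 0.1617 0.1574] 90.17427758512517
-15 cup grasp pt [0.6492 0.1446 0.186 ] target [0.648  0.1474 0.148 ] dP units [ 0.2278 -0.0538 -1.2801] rot units [-1.8478 -3.5561 -0.302 ] [0.0054 0.0112 0.0151 0.0167 0.0224 0.072 ] [ 0.407   1.2178  0.9694 -1.1789  2.0109 -0.2716] rim [0.627  0.162  0.1333]
0.25 [0.6359 0.1524 0.202 ] 30.054063939937606
0.5 [0.6264 0.1587 0.1817] 60.09455867860682
0.75 [0.6232 0.1622 0.1574] 90.09795621091956
```

Emit:
move_arm(targets=[{"dx":0.02,"dy":0,"dz":-0.1,"rx":-0.12,"ry":-0.26,"rz":-0.03},{"dx":0.02,"dy":0,"dz":-0.1,"rx":-0.12,"ry":-0.26,"rz":-0.03},{"dx":0.02,"dy":0,"dz":-0.1,"rx":-0.12,"ry":-0.26,"rz":-0.03},{"dx":0.02,"dy":0,"dz":-0.1,"rx":-0.12,"ry":-0.26,"rz":-0.03},{"dx":0.02,"dy":0,"dz":-0.1,"rx":-0.12,"ry":-0.26,"rz":-0.03},{"dx":0.02,"dy":0,"dz":-0.1,"rx":-0.12,"ry":-0.26,"rz":-0.03},{"dx":0.02,"dy":0,"dz":-0.1,"rx":-0.12,"ry":-0.26,"rz":-0.03},{"dx":0.02,"dy":0,"dz":-0.1,"rx":-0.12,"ry":-0.26,"rz":-0.03},{"dx":0.02,"dy":0,"dz":-0.1,"rx":-0.12,"ry":-0.26,"rz":-0.03},{"dx":0.02,"dy":0,"dz":-0.1,"rx":-0.12,"ry":-0.26,"rz":-0.03}])

```text
t: 49.55
tcp_pos: [0.6426, 0.1322, 0.155]
tool_rot: [0.085, 0.794, -0.6, -0.044]
force: [0.2, 0.6, -1.4]
finger_gap: 0.729
gripper_force: 54.0
```

Emit:
move_arm(targets=[{"dx":0.02,"dy":0,"dz":-0.1,"rx":-0.12,"ry":-0.26,"rz":-0.03},{"dx":0.02,"dy":0,"dz":-0.1,"rx":-0.12,"ry":-0.26,"rz":-0.03},{"dx":0.02,"dy":0,"dz":-0.1,"rx":-0.12,"ry":-0.26,"rz":-0.03},{"dx":0,"dy":0,"dz":0,"rx":-0.12,"ry":-0.26,"rz":-0.03},{"dx":0,"dy":0,"dz":0,"rx":0,"ry":0,"rz":0},{"dx":0,"dy":0,"dz":0,"rx":0,"ry":0,"rz":0},{"dx":0,"dy":0,"dz":0,"rx":0,"ry":0,"rz":0},{"dx":0,"dy":0,"dz":0,"rx":0,"ry":0,"rz":0},{"dx":0,"dy":0,"dz":0,"rx":0,"ry":0,"rz":0},{"dx":0,"dy":0,"dz":0,"rx":0,"ry":0,"rz":0}])

```text
t: 50.8
tcp_pos: [0.6443, 0.1323, 0.1478]
tool_rot: [0.271, 0.694, -0.647, 0.162]
force: [-0.6, 0.2, -0.5]
finger_gap: 0.727
gripper_force: 54.0
```

```bash
python3 log.py; python3 - <<'E'
from h import *
a,m=snap('side'); b,m2=snap('scene')
o=np.vstack([cv2.resize(a[100:340,180:480],(750,600))[:, :],])[:,:,::-1]
L=cv2.resize(a[160:340,230:450],(400,327)); Rr=cv2.resize(b[90:240,280:460],(400,333))[:327]
cv2.imwrite('pics/p1.png',np.hstack([L,Rr])[:,:,::-1])
E
```

```text
50.8 [ 0.419  1.175  1.015 -1.142  1.935 -0.223] [0.6443 0.1323 0.1478] x [-0.801  0.166 -0.576] y [ 0.586  0.016 -0.81 ] z [-0.126 -0.986 -0.11 ]
```

View pics/p1.png

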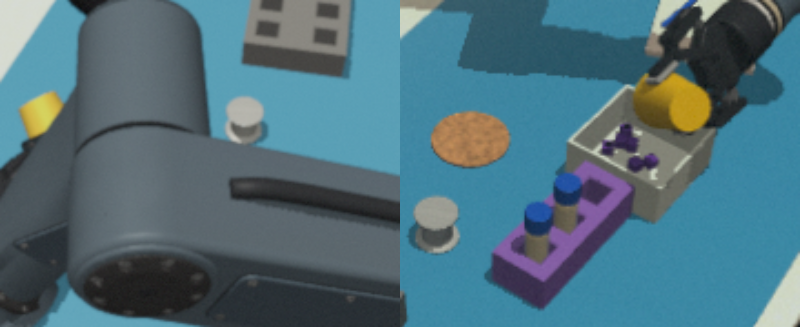

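The scene crop shows the cup tipped over the bin with the purple feet lying inside it. The tubes are still upright. I turn the cup back upright and re-measure the coaster.

Emit:
move_arm(targets=[{"dx":0,"dy":0,"dz":0.1,"rx":0.12,"ry":0.26,"rz":0.03},{"dx":-0.02,"dy":0,"dz":0.1,"rx":0.12,"ry":0.26,"rz":0.03},{"dx":-0.02,"dy":0,"dz":0.1,"rx":0.12,"ry":0.26,"rz":0.03},{"dx":-0.02,"dy":0,"dz":0.1,"rx":0.12,"ry":0.26,"rz":0.03},{"dx":-0.02,"dy":0,"dz":0.1,"rx":0.12,"ry":0.26,"rz":0.03},{"dx":-0.02,"dy":0,"dz":0.1,"rx":0.12,"ry":0.26,"rz":0.03},{"dx":-0.02,"dy":0,"dz":0.1,"rx":0.12,"ry":0.26,"rz":0.03},{"dx":-0.02,"dy":0,"dz":0.1,"rx":0.12,"ry":0.26,"rz":0.03},{"dx":-0.02,"dy":0,"dz":0.1,"rx":0.12,"ry":0.26,"rz":0.03},{"dx":-0.02,"dy":0,"dz":0.1,"rx":0.12,"ry":0.26,"rz":0.03}])

```text
t: 52.15
tcp_pos: [0.6397, 0.1323, 0.173]
tool_rot: [-0.207, 0.81, -0.429, -0.343]
force: [0.4, 0.1, -0.6]
finger_gap: 0.727
gripper_force: 54.1
```

Emit:
move_arm(targets=[{"dx":0,"dy":0,"dz":0.1,"rx":0.12,"ry":0.26,"rz":0.03},{"dx":0,"dy":0,"dz":0.1,"rx":0.12,"ry":0.26,"rz":0.03},{"dx":0,"dy":0,"dz":0.1,"rx":0.12,"ry":0.26,"rz":0.03},{"dx":0,"dy":0,"dz":0.1,"rx":0.12,"ry":0.26,"rz":0.03},{"dx":0,"dy":0,"dz":0,"rx":0,"ry":0,"rz":0},{"dx":0,"dy":0,"dz":0,"rx":0,"ry":0,"rz":0},{"dx":0,"dy":0,"dz":0,"rx":0,"ry":0,"rz":0},{"dx":0,"dy":0,"dz":0,"rx":0,"ry":0,"rz":0},{"dx":0,"dy":0,"dz":0,"rx":0,"ry":0,"rz":0},{"dx":0,"dy":0,"dz":0,"rx":0,"ry":0,"rz":0}])

```text
t: 53.4
tcp_pos: [0.6398, 0.1324, 0.1827]
tool_rot: [-0.379, 0.729, -0.266, -0.505]
force: [0.3, -0.2, -0.8]
finger_gap: 0.724
gripper_force: 54.1
```

```bash
python3 log.py; cat > coast.py <<'E'
from h import *
for n in('scene','side','wrist'):
    im,m=snap(n,'c_'+n)
    for nm,lo,hi,z,a in[('coaster',(8,60,80),(18,185,255),.005,300),('purp',(130,80,15),(150,255,255),.012,8),('cup',(20,150,60),(30,255,255),.05,150)]:
        for i,s,c in blobs(im,lo,hi,a)[2]:
            p=onz(m,[c],z)[0]
            if .25<p[0]<.75 and -.1<p[1]<.5: print(n,nm,s,c,p.round(4))
E
python3 coast.py
```

```text
53.4 [ 0.297  1.14   0.756 -0.797  2.197 -2.374] [0.6398 0.1324 0.1827] x [-0.203 -0.284  0.937] y [-0.821  0.572 -0.004] z [-0.534 -0.77  -0.349]
scene coaster [294, 140, 35, 25, 681] [311.2, 152.3] [0.408  0.1019 0.005 ]
scene purp [371, 146, 16, 12, 83] [379.9, 152.7] [0.5722 0.1998 0.012 ]
scene purp [383, 159, 13, 8, 53] [389.0, 162.5] [0.6117 0.1795 0.012 ]
scene purp [322, 163, 64, 65, 1525] [355.0, 196.5] [0.5971 0.0218 0.012 ]
scene purp [345, 178, 4, 5, 12] [347.1, 180.2] [0.5505 0.0596 0.012 ]
scene cup [392, 107, 27, 39, 760] [403.3, 124.1] [0.5876 0.3034 0.05  ]
side purp [274, 278, 7, 7, 35] [277.1, 280.9] [0.6065 0.1711 0.012 ]
side purp [266, 282, 7, 7, 31] [269.0, 284.6] [0.62   0.1872 0.012 ]
side purp [278, 291, 11, 10, 65] [282.4, 294.8] [0.5794 0.2005 0.012 ]
wrist coaster [420, 228, 79, 60, 3564] [459.2, 257.8] [0.4087 0.109  0.005 ]
wrist purp [430, 390, 14, 10, 91] [435.7, 395.9] [0.5634 0.1975 0.012 ]
wrist cup [240, 189, 164, 174, 21116] [321.2, 269.5] [0.5827 0.0515 0.05  ]
```

The coaster has been knocked to about (0.408, 0.106). I check reach there and the clearance to the reel.

```bash
python3 - <<'E'
from plan import *
import h
x=load()[-1];P=x[6:9];T=R.from_quat(x[9:13]).as_matrix()
A=np.array([.3987,.0911,.1827]);B=np.array([.3987,.0911,.0467]);C=B-.12*T[:,2]
print(ik(A,T),ik(B,T),ik(C,T),C);print(check(P,T,A,T),check(A,T,B,T),check(B,T,C,T))
m=h.cams.camera_model('scene');m2=h.cams.camera_model('side')
print(h.onz(m,[[296,185]],.044),h.onz(m2,[[364,220]],.044))
for s in(1,-1): print('finger',B-.019*T[:,2]+s*.057*T[:,1])
E
```

```text
[ 0.35  0.87  1.52 -0.6   1.84 -1.98] [ 0.35  1.1   1.49 -0.58  1.68 -1.88] [ 0.44  1.1   1.21 -0.53  1.94 -1.98] [0.46 0.18 0.09]
[0.   0.01 0.03 0.01 0.01 0.02] [0.   0.01 0.   0.   0.01 0.  ] [0.   0.   0.01 0.   0.01 0.  ]
[[ 0.47 -0.05  0.04]] [[ 0.47 -0.05  0.04]]
finger [0.36 0.14 0.05]
finger [0.46 0.07 0.05]
```

I yaw 15° during the transfer to keep the wrist clear of the bin corner.

Emit:
move_arm(targets=[{"dx":-0.4,"dy":-0.07,"dz":0,"rx":0,"ry":0,"rz":0.05},{"dx":-0.8,"dy":-0.15,"dz":0,"rx":0,"ry":0,"rz":0.05},{"dx":-0.8,"dy":-0.15,"dz":0,"rx":0,"ry":0,"rz":0.05},{"dx":-0.8,"dy":-0.15,"dz":0,"rx":0,"ry":0,"rz":0.05},{"dx":-0.8,"dy":-0.15,"dz":0,"rx":0,"ry":0,"rz":0.05},{"dx":-0.8,"dy":-0.15,"dz":0,"rx":0,"ry":0,"rz":0.05},{"dx":-0.8,"dy":-0.15,"dz":0,"rx":0,"ry":0,"rz":0.05},{"dx":-0.8,"dy":-0.15,"dz":0,"rx":0,"ry":0,"rz":0.05},{"dx":-0.8,"dy":-0.15,"dz":0,"rx":0,"ry":0,"rz":0.05},{"dx":-0.8,"dy":-0.15,"dz":0,"rx":0,"ry":0,"rz":0.05}])

```text
t: 54.8
tcp_pos: [0.4495, 0.0967, 0.1828]
tool_rot: [-0.471, 0.673, -0.329, -0.465]
force: [1.0, -0.7, -0.5]
finger_gap: 0.722
gripper_force: 54.1
```

Emit:
move_arm(targets=[{"dx":-0.8,"dy":-0.15,"dz":0,"rx":0,"ry":0,"rz":0},{"dx":-0.7,"dy":-0.15,"dz":0,"rx":0,"ry":0,"rz":0},{"dx":-0.38,"dy":-0.01,"dz":0,"rx":0,"ry":0,"rz":0},{"dx":0,"dy":0,"dz":-0.8,"rx":0,"ry":0,"rz":0},{"dx":0,"dy":0,"dz":-0.8,"rx":0,"ry":0,"rz":0},{"dx":0,"dy":0,"dz":-0.8,"rx":0,"ry":0,"rz":0},{"dx":0,"dy":0,"dz":-0.8,"rx":0,"ry":0,"rz":0},{"dx":0,"dy":0,"dz":0,"rx":0,"ry":0,"rz":0},{"dx":0,"dy":0,"dz":0,"rx":0,"ry":0,"rz":0},{"dx":0,"dy":0,"dz":0,"rx":0,"ry":0,"rz":0}])

```text
t: 56.05
tcp_pos: [0.403, 0.0891, 0.1032]
tool_rot: [-0.471, 0.673, -0.329, -0.465]
force: [0.5, 0.0, -1.2]
finger_gap: 0.731
gripper_force: 54.1
```

```bash
python3 log.py; python3 coast.py
```

```text
56.05 [ 0.431  0.983  1.605 -0.734  1.618 -1.95 ] [0.403  0.0891 0.1032] x [-0.123 -0.327  0.937] y [-0.941  0.34  -0.005] z [-0.317 -0.882 -0.35 ]
scene coaster [294, 141, 35, 24, 658] [311.2, 152.6] [0.4087 0.1009 0.005 ]
scene purp [371, 146, 16, 14, 79] [379.2, 152.5] [0.5702 0.1994 0.012 ]
scene purp [383, 159, 13, 8, 49] [389.0, 162.4] [0.6115 0.1798 0.012 ]
scene purp [322, 163, 63, 65, 1519] [355.1, 196.4] [0.5971 0.0222 0.012 ]
scene purp [345, 178, 4, 6, 14] [347.1, 180.4] [0.5509 0.059  0.012 ]
scene cup [299, 107, 26, 36, 576] [311.5, 121.9] [0.3659 0.1669 0.05  ]
side purp [306, 198, 5, 6, 17] [308.3, 201.0] [ 0.6335 -0.0856  0.012 ]
side purp [278, 213, 32, 42, 644] [295.6, 237.6] [0.6165 0.0389 0.012 ]
side purp [266, 281, 6, 6, 19] [268.4, 283.6] [0.6224 0.1853 0.012 ]
wrist coaster [257, 333, 28, 34, 447] [269.2, 351.1] [0.4389 0.079  0.005 ]
wrist coaster [359, 335, 31, 23, 416] [373.8, 347.4] [0.3664 0.1024 0.005 ]
wrist purp [0, 213, 125, 187, 14028] [61.7, 311.8] [ 0.5911 -0.0013  0.012 ]
wrist cup [239, 189, 166, 173, 20967] [321.3, 269.1] [0.3899 0.0551 0.05  ]
```

View pics/c_scene.png

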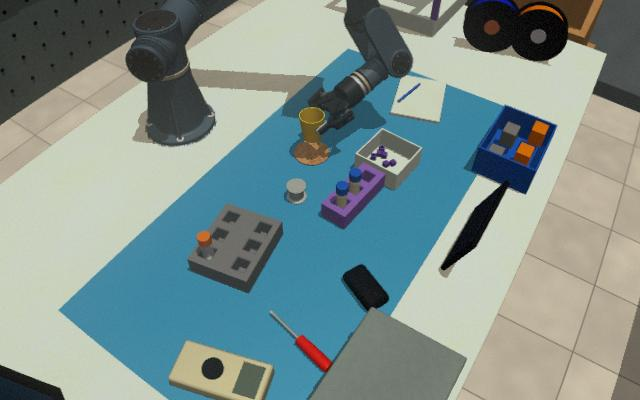

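The scene shows the cup at (311,122), upright above the coaster at (311,152). The feet are in the bin, and the tubes and bystanders are in place. I lower the cup.

Emit:
move_arm(targets=[{"dx":0,"dy":0,"dz":-0.7,"rx":0,"ry":0,"rz":0},{"dx":0,"dy":0,"dz":-0.7,"rx":0,"ry":0,"rz":0},{"dx":0,"dy":0,"dz":-0.4,"rx":0,"ry":0,"rz":0},{"dx":0,"dy":0,"dz":-0.2,"rx":0,"ry":0,"rz":0},{"dx":0,"dy":0,"dz":-0.1,"rx":0,"ry":0,"rz":0},{"dx":0,"dy":0,"dz":-0.1,"rx":0,"ry":0,"rz":0},{"dx":0,"dy":0,"dz":-0.06,"rx":0,"ry":0,"rz":0},{"dx":0,"dy":0,"dz":0,"rx":0,"ry":0,"rz":0},{"dx":0,"dy":0,"dz":0,"rx":0,"ry":0,"rz":0},{"dx":0,"dy":0,"dz":0,"rx":0,"ry":0,"rz":0}])

```text
t: 57.45
tcp_pos: [0.4028, 0.0891, 0.0463]
tool_rot: [-0.471, 0.673, -0.329, -0.466]
force: [-0.1, 0.7, -0.9]
finger_gap: 0.724
gripper_force: 54.1
```

Emit:
move_arm(targets=[{"dx":0,"dy":0,"dz":-0.03,"rx":0,"ry":0,"rz":0},{"dx":0,"dy":0,"dz":0,"rx":0,"ry":0,"rz":0},{"dx":0,"dy":0,"dz":0,"rx":0,"ry":0,"rz":0},{"dx":0,"dy":0,"dz":0,"rx":0,"ry":0,"rz":0},{"dx":0,"dy":0,"dz":0,"rx":0,"ry":0,"rz":0},{"dx":0,"dy":0,"dz":0,"rx":0,"ry":0,"rz":0},{"dx":0,"dy":0,"dz":0,"rx":0,"ry":0,"rz":0},{"dx":0,"dy":0,"dz":0,"rx":0,"ry":0,"rz":0},{"dx":0,"dy":0,"dz":0,"rx":0,"ry":0,"rz":0},{"dx":0,"dy":0,"dz":0,"rx":0,"ry":0,"rz":0}], claw=100)

```text
t: 58.7
tcp_pos: [0.4028, 0.089, 0.0454]
tool_rot: [-0.471, 0.673, -0.329, -0.466]
force: [0.5, 0.4, -0.6]
finger_gap: 0.999
gripper_force: 0.0
```

Emit:
move_arm(targets=[{"dx":0.15,"dy":0.42,"dz":0.17,"rx":0,"ry":0,"rz":0},{"dx":0.15,"dy":0.42,"dz":0.17,"rx":0,"ry":0,"rz":0},{"dx":0.15,"dy":0.42,"dz":0.17,"rx":0,"ry":0,"rz":0},{"dx":0.15,"dy":0.42,"dz":0.17,"rx":0,"ry":0,"rz":0},{"dx":0.15,"dy":0.42,"dz":0.17,"rx":0,"ry":0,"rz":0},{"dx":0.15,"dy":0.42,"dz":0.17,"rx":0,"ry":0,"rz":0},{"dx":0.15,"dy":0.42,"dz":0.17,"rx":0,"ry":0,"rz":0},{"dx":0.15,"dy":0.42,"dz":0.17,"rx":0,"ry":0,"rz":0},{"dx":0.15,"dy":0.42,"dz":0.17,"rx":0,"ry":0,"rz":0},{"dx":0.15,"dy":0.42,"dz":0.17,"rx":0,"ry":0,"rz":0}])

```text
t: 59.95
tcp_pos: [0.4405, 0.1947, 0.0882]
tool_rot: [-0.471, 0.673, -0.329, -0.466]
force: [-1.2, -0.1, -0.2]
finger_gap: 1.0
gripper_force: 0.0
```

Emit:
move_arm(targets=[{"dx":0,"dy":0.2,"dz":0.9,"rx":0,"ry":0,"rz":0},{"dx":0,"dy":0.2,"dz":0.9,"rx":0,"ry":0,"rz":0},{"dx":0,"dy":0.2,"dz":0.9,"rx":0,"ry":0,"rz":0},{"dx":0,"dy":0.2,"dz":0.9,"rx":0,"ry":0,"rz":0},{"dx":0,"dy":0,"dz":0.5,"rx":0,"ry":0,"rz":0},{"dx":0,"dy":0,"dz":0,"rx":0,"ry":0,"rz":0},{"dx":0,"dy":0,"dz":0,"rx":0,"ry":0,"rz":0},{"dx":0,"dy":0,"dz":0,"rx":0,"ry":0,"rz":0},{"dx":0,"dy":0,"dz":0,"rx":0,"ry":0,"rz":0},{"dx":0,"dy":0,"dz":0,"rx":0,"ry":0,"rz":0}])

```text
t: 61.2
tcp_pos: [0.4402, 0.2139, 0.1901]
tool_rot: [-0.471, 0.673, -0.329, -0.466]
force: [-0.7, 0.4, -0.1]
finger_gap: 1.0
gripper_force: 0.0
```

```bash
python3 log.py; python3 coast.py; python3 - <<'E'
from h import *
a=cv2.imread('pics/c_wrist.png');b=cv2.imread('pics/c_scene.png')
cv2.imwrite('pics/fin.png',np.vstack([cv2.resize(a,(480,300)),np.hstack([cv2.resize(b[120:195,340:430],(360,300)),np.zeros((300,120,3),np.uint8)])]))
E
```

```text
61.2 [ 0.571  0.928  1.313 -0.659  1.945 -2.104] [0.4402 0.2139 0.1901] x [-0.122 -0.327  0.937] y [-0.94   0.34  -0.004] z [-0.317 -0.882 -0.349]
scene coaster [294, 143, 35, 22, 376] [310.5, 155.4] [0.4134 0.0905 0.005 ]
scene purp [379, 146, 5, 3, 12] [380.8, 147.1] [0.5633 0.2213 0.012 ]
scene purp [371, 150, 16, 9, 62] [379.0, 153.4] [0.5715 0.1959 0.012 ]
scene purp [390, 159, 6, 7, 21] [392.6, 161.6] [0.6183 0.1881 0.012 ]
scene purp [383, 161, 7, 6, 23] [385.7, 162.8] [0.6047 0.1734 0.012 ]
scene purp [322, 163, 63, 65, 1498] [355.4, 196.2] [0.5974 0.0232 0.012 ]
scene purp [345, 178, 4, 5, 12] [347.1, 180.2] [0.5505 0.0596 0.012 ]
scene cup [301, 124, 24, 34, 480] [312.9, 137.6] [0.4063 0.1139 0.05  ]
side purp [306, 198, 5, 6, 17] [308.3, 201.0] [ 0.6335 -0.0856  0.012 ]
side purp [311, 201, 19, 22, 126] [320.1, 211.9] [ 0.59   -0.0618  0.012 ]
side purp [278, 213, 27, 40, 490] [292.9, 236.6] [0.6241 0.0385 0.012 ]
side purp [267, 281, 4, 4, 8] [268.4, 282.5] [0.6237 0.1826 0.012 ]
wrist coaster [277, 263, 83, 64, 2571] [319.7, 300.9] [0.4091 0.124  0.005 ]
wrist purp [88, 199, 97, 122, 6280] [143.2, 268.8] [0.6029 0.0128 0.012 ]
wrist purp [169, 391, 9, 9, 46] [172.6, 395.4] [0.5679 0.1764 0.012 ]
wrist purp [135, 394, 8, 6, 31] [137.8, 397.3] [0.5984 0.1684 0.012 ]
wrist cup [282, 224, 64, 82, 3848] [314.1, 260.9] [0.4075 0.1021 0.05  ]
```

View pics/fin.png

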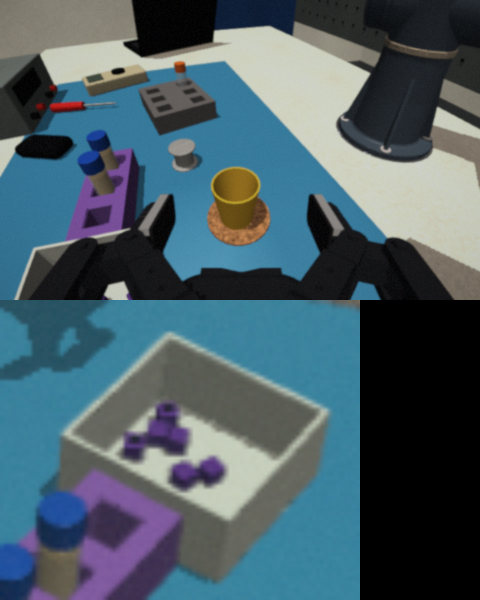

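The cup stands empty near the middle of the coaster, six feet are in the bin, and the tubes are upright. I hand the job in.

```bash
python3 -c "
from h import *
print(order.sign_off())"
```

```text
the job is handed in; nothing more can be done
None
```

I handed the job in at about 61 s; no verdict came back, but the last pictures show the orange tube in the carrier, both blue tubes in the station rack, all six feet in the bin, the empty cup upright on the coaster (which had been knocked about 30 mm during the run), and the mouse, screwdriver and reel in place.

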